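# Shut the recessed gas valve with the T-key

## Robot

A 6-joint arm with a two-finger parallel gripper is mounted at the origin on a cart in front of the work surface, level with it; the furniture and walls round the work are solid. World frame = base frame: x ahead of the robot, y to its left, z up, the work surface at z = 0. Lengths are in m, angles in degrees, forces in N, time in s.
With the tool pointing down it reaches from about 0.35 to 0.725 m from the base axis. Payload 4.3 kg.
Tool frame: the origin (TCP) lies midway between the tips of the shut fingers; the grasp point (between the pads) lies 19 mm behind it; z points along the fingers, y is the line along which they close (so a half turn about z gives the same grasp; the last joint's range is limited). The gripper opens to 85 mm and grips with 20 to 120 N. Pads are 22 mm wide; open, the fingers measure 114 mm over their backs; the gripper's body (76 mm by 85 mm) begins 54 mm behind the grasp point. The pads swing forward as they close: fully open they stand 13 mm farther back than shut.
Start: joints at [69.884, 21.618, 4.641, 73.018, 0, 83.68], TCP at [0.137, 0.558, 0.231] pointing down, gripper open.
Joint ranges: [-156.06, 156.06], [-48.1, 94.91], [-58.44, 69.94], [-101.28, 121.22], [-78.64, 73.56], [-180, 180]. Speed limits (degrees/s): [147.25, 147.25, 180, 180, 180, 180].

## Interface

Orientations are given as a 3x3 rotation matrix whose columns are the frame's x, y, z axes.
In Python, from workcell import readout, optics, sign_off gives the robot as it stands.
- The arm moves only by the tool apply_moves, never from a script. Its argument "increments" is a list of rows, each an object with "xyz": the shift along the tool's x, y, z in units of 0.02 m (1.0 is 0.02 m), a list of three; "turn": the turn about the tool's z in units of 5 degrees (1.0 is 5 degrees); "fingers": the opening, from -1 (shut) to 1 (fully open). A call has 1 to 20 rows; each row shifts and turns the commanded pose from where the row before left it, along the tool's axes as they then stand; what a row does not reach is not made up. A row lasts 1/12 s, in which the tool goes at most 41.7 mm and 7.16 degrees, less where a joint would pass 70% of its speed; a pose out of reach is approached as far as the arm can. A call with a number of a shift or a turn outside -1 to 1 is refused whole. A call with a gripper value outside its range is refused whole. The fingers move at their own pace and stop on an object; "force" is the grip in N (left out, the last holds). Time passes only in rows, so rows that do not move let the fingers close. It gives the time, the measured TCP pose, the force, the opening and the grip force at its end, in the units of the state.
- readout.get_obs(): the state, without advancing time (a new reading comes with each control period).
- optics.grab_frame(name): name is "side" or "top" or "wrist"; returns a dict with "image" (400x640x3 uint8, red, green, blue), "z_map" (400x640 float32, m along the optical axis (not along the pixel's ray), 0 where there is no reading), "camera_matrix" (3x3 intrinsics, pixels), "distortion" ([k1, k2, p1, p2, k3] as OpenCV has them; the pictures are not rectified), "T" (4x4, takes a point from camera to world coordinates). Camera axes: x right, y up, looking along -z (the intrinsics and any distortion apply to the point x, -y, -z); pixel columns grow to the right and rows downward; lengths in m; the calibration is good to about 2 mm. A picture is of the moment at which its call begins.
- sign_off(): hands the job in; it is judged then, once.
The state is a dict: "t": time; "joint_pos": joint angles; "joint_velocities": joint speeds; "tau": joint torques, N m; "position": TCP position; "orientation": TCP orientation; "ft_force": force on the tool from outside, world axes, zero at the start; "ft_torque": the same for the moment, N m; "gripper_width": finger opening in m; "grasp_force": force on a finger pad.
Only numpy, scipy, OpenCV 4.12 (cv2) and the standard library are available. Lean on these libraries where they do the work, as an engineer would, in place of code of your own. Each camera call takes 0.05 s, during which the arm holds its last target. There are 200 camera calls.

## Task

Shut off the fuel gas at the angled key-operated valve: take the T-key out of its upright stand, lower it down the valve's inclined yellow shaft until its square socket is fully home on the recessed square stem, then turn it clockwise (looking down the shaft) to the stop, so that the pointer on the dial goes from the green to the red mark. Let go and leave the key fully home in the shaft, and leave the other things on the worktop where they stand.

Things in the scene. Friction and masses are not known exactly. Their poses are not given: they have to be found in the camera images.
- key: loose steel T-key, 180 mm long, 0.2 kg, upright in its stand at first. Origin: centre of its socket's open lower rim; z up the rod, x along the crossbar. Socket 23 mm square outside with cut corners; square hole 17 mm wide, sides along x and y, 32 mm deep. Rod 12 mm thick; brass collar 30 mm across at z = 92 to 100 mm
- key_grip (a point): centre of the key's crossbar, 170 mm up the key's z from its origin; axes as key. Bar 112 mm long (x); its bare steel middle, within 28 mm of this point, is 14 mm thick (y) and 20 mm high (z), there to be pinched; beyond it black rubber ends 20 mm thick
- stand: fixed stand for the key: dark foot disc 90 mm across and 12 mm thick, blue tube 44 mm across outside, 35 mm inside, its rim 110 mm over the worktop. Origin: centre of its underside; the tube stands along z and its inner floor is at z = 12 mm. Lift the key at least 110 mm straight up to clear it
- valve: fixed angled valve: dark base plate 170 x 120 x 12 mm, brass body with side fittings (136 mm over them), yellow tube 56 mm across, grey flange 100 mm across at its mouth. Origin: centre of the underside, x to its back, z up. The shaft in the tube leans 28 degrees, mouth towards -x; round, 38 mm inside (46 mm in the top 10 mm), 115 mm deep along its axis, flat floor
- shaft_mouth (a point): centre of the shaft's open mouth, in the plane of the flange's top face, about 147 mm over the worktop; axes as valve (not leaning). On the flange lies a dial ring, 72 mm across and 3 mm high, that turns with the stem; its black pointer shows the stem's angle
- stem_foot (a point): where the shaft's axis meets its floor and the stem stands; z up along the leaning shaft axis, x and y square to the stem's sides, turning with it. Stem 14 mm square up to z = 20 mm, then tapered to 6 mm square at z = 30 mm. Key fully home: its rim on this floor, crossbar 55 mm beyond the mouth. Socket fits in any of four quarter turns, play 1.5 mm a side, 0.25 rad
- stem (a joint): angle of the stem (rad): grows as the stem turns clockwise, looking down the shaft. 0 = fully open (pointer at the green mark, towards the valve's -x), 1.45 = shut, a hard stop (pointer at the red mark, towards the valve's +y). Friction about 0.15 N m; it stays where it is left. It starts between 0 and 0.25
- jar_a: bystander: small white sample jar, 45 mm across, 54 mm high; origin: centre of its underside
- jar_b: bystander: small white sample jar like the other; origin: centre of its underside
- timer: bystander: white timer 72 x 72 x 18 mm; origin: centre of its underside
- amber_bottle: bystander: amber bottle with a red cap, 66 mm across, 132 mm high; origin: centre of its underside
There are look-alikes about, which are no part of the job. Of the things that look like the key, the larger one is meant.

How it is judged:
By the outcome, as a careful person would: the job done as asked, in the order asked, and still so for the second after the job is handed in, with the robot touching nothing.
It also fails if it takes over 51 s, if anything falls off the work surface, if the arm or the gripper's body presses on something with over 40 N, if the wrist force passes 120 N, or if a joint passes its speed limit or range.

## Working session

There is one attempt and no reset: what is moved stays moved. The work goes in short steps, Python scripts to look and compute and a tool call to move; the robot and the scene stay as the last step left them, time stands still between calls to the robot, and variables do not carry over. Pictures are saved under pics/ and viewed, at most 10 in all, crops included, and the job is handed in when it is done.

Besides the shell and the picture viewer there is one more tool, called by a JSON object that holds its "name" and its "arguments", one argument or row to a line. apply_moves: Moves the arm, as the interface text tells. Shifts and turns lie within -1 to 1; 1 stands for 0.02 m of shift or 5 degrees of turn. Its arguments: {"type":"object","properties":{"increments":{"type":"array"},"force":{"type":"number"}},"required":["increments"]}

```bash
mkdir -p pics; cat > h.py <<'E'
import numpy as np, cv2
from workcell import readout, optics
def grab(n):
    f=optics.grab_frame(n); np.savez(f'{n}.npz',**f); return f
def load(n): return dict(np.load(f'{n}.npz'))
def pts(f,uv,z):
    """pixels + depth -> world"""
    uv=np.asarray(uv,float).reshape(-1,1,2)
    n=cv2.undistortPoints(uv,f['camera_matrix'],f['distortion']).reshape(-1,2)
    c=np.c_[n[:,0],-n[:,1],-np.ones(len(n))]*np.asarray(z,float).reshape(-1,1)
    return c@f['T'][:3,:3].T+f['T'][:3,3]
def cloud(f):
    h,w=f['z_map'].shape
    uv=np.stack(np.meshgrid(np.arange(w),np.arange(h)),-1).reshape(-1,2)
    return pts(f,uv,f['z_map'].reshape(-1)).reshape(h,w,3)
def onplane(f,uv,z):
    o=f['T'][:3,3]; d=pts(f,uv,np.ones(len(np.atleast_2d(uv))))-o
    return o+d*((z-o[2])/d[:,2:3])
E
python3 - <<'E'
from h import *
ims=[]
for n in('side','top','wrist'):
    f=grab(n); ims.append(f['image'])
    print(n,f['T'].round(3).tolist(),f['camera_matrix'][0,0],(f['z_map']>0).mean())
    cv2.imwrite(f'pics/{n}0.png',f['image'][...,::-1])
print(readout.get_obs())
E
```

```text
side [[0.995, 0.052, -0.081, 0.418], [-0.096, 0.617, -0.781, -0.948], [0.009, 0.785, 0.619, 0.891], [0.0, 0.0, 0.0, 1.0]] 404.52135422185984 0.98008203125
top [[0.108, 0.963, -0.248, 0.282], [-0.994, 0.103, -0.033, -0.025], [-0.007, 0.25, 0.968, 1.07], [0.0, 0.0, 0.0, 1.0]] 414.8814308029363 0.995984375
wrist [[0.238, -0.935, -0.264, 0.069], [0.971, 0.228, 0.068, 0.575], [-0.003, -0.273, 0.962, 0.372], [0.0, 0.0, 0.0, 1.0]] 287.48334387963223 0.99603515625
{'t': 0.15, 'joint_pos': array([6.98832448e+01, 2.16518891e+01, 4.58281822e+00, 7.30196643e+01,
       1.05552888e-03, 8.36808657e+01]), 'joint_velocities': array([-0.00335903, -0.12627604,  0.29660457, -0.04797186,  0.07357062,
       -0.0357493 ]), 'tau': array([ 1.05003954e-03, -4.64036572e+01,  2.70169723e+01,  1.38511937e-02,
       -4.05439368e-05, -3.65170166e-06]), 'position': array([0.13694659, 0.55794874, 0.23059501]), 'orientation': array([[-9.71144128e-01,  2.38492724e-01, -5.49956707e-04],
       [ 2.38493283e-01,  9.71143067e-01, -1.44790280e-03],
       [ 1.88772362e-04, -1.53728328e-03, -9.99998801e-01]]), 'ft_force': array([-0.77654262, -0.14037283,  0.26876478]), 'ft_torque': array([-0.00857732,  0.00787419,  0.05491853]), 'grasp_force': 0.0, 'gripper_width': 0.08586586770558582}
```

View pics/top0.png

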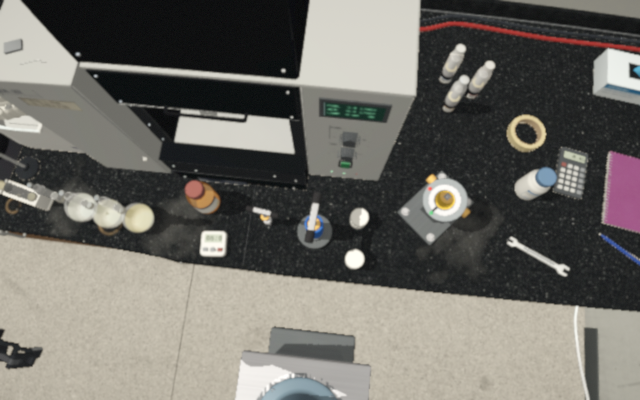

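View pics/side0.png

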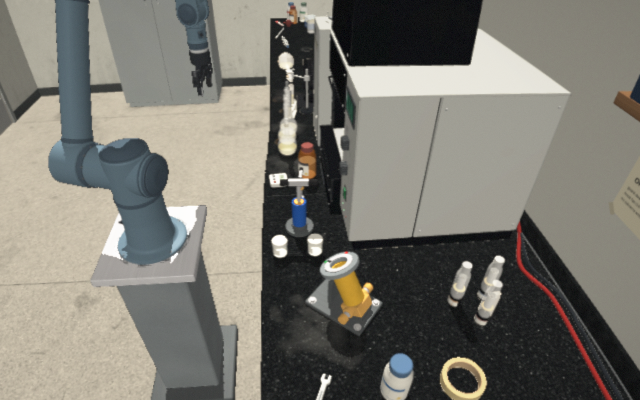

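The top view shows the upright key in the blue stand at (313,222), a smaller T-shaped thing lying at (262,213), the valve at (440,205), jars at (359,218) and (354,259), the timer at (213,243) and the bottle at (203,195). The side view shows the same: the key bar at (298,182) over the blue tube, and the valve at (345,285). I'll make an enlarged crop and measure from the depth.

```bash
python3 - <<'E'
from h import *
t=load('top');s=load('side')
a=cv2.resize(t['image'][170:260,240:380],None,fx=4,fy=4,interpolation=2)
a2=cv2.resize(t['image'][160:250,390:490],None,fx=4,fy=4,interpolation=2)[:360,:]
b=cv2.resize(s['image'][160:240,250:340],None,fx=2.6,fy=2.6,interpolation=2)
c=cv2.resize(s['image'][240:330,300:390],None,fx=2.6,fy=2.6,interpolation=2)
W=np.zeros((600,800,3),np.uint8);W[:360,:560]=a;W[:b.shape[0],560:560+b.shape[1]]=b;W[360:360+c.shape[0],560:560+c.shape[1]]=c
d=cv2.resize(a2,(266,240));W[360:600,:266]=d
cv2.imwrite('pics/crop1.png',W[...,::-1])
for n,f in(('top',t),('side',s)):
    P=cloud(f);I=f['image'].astype(int);hsv=cv2.cvtColor(f['image'],cv2.COLOR_RGB2HSV).astype(int)
    # blue tube
    m=(abs(hsv[...,0]-112)<12)&(hsv[...,1]>150)&(hsv[...,2]>60)&(P[...,0]<0.6)&(P[...,2]<.13)&(P[...,2]>.0)&(P[...,0]>.2)
    q=P[m];print(n,'blue',m.sum(),q.min(0).round(3),q.max(0).round(3),q.mean(0).round(3))
    c0=np.median(q,0)
    # bar: points high near the stand
    k=(np.hypot(P[...,0]-c0[0],P[...,1]-c0[1])<.09)&(P[...,2]>.150)&(P[...,2]<.23)
    q=P[k];print('bar',k.sum(),q.min(0).round(3),q.max(0).round(3),q.mean(0).round(3));
    w,v=np.linalg.eigh(np.cov(q[:,:2].T));print('dir',v[:,1],np.sqrt(w), 'mid',((q@np.r_[v[:,1],0]).min()+(q@np.r_[v[:,1],0]).max())/2)
    print('rect',cv2.minAreaRect(q[:,:2].astype(np.float32)*1000))
E
```

```text
top blue 99 [ 0.444 -0.845  0.003] [0.525 0.036 0.115] [ 0.476 -0.392  0.051]
bar 404 [0.409 0.002 0.156] [0.52  0.029 0.197] [0.463 0.015 0.191]
dir [-0.99721043  0.07464154] [0.00505473 0.03393999] mid -0.46202210770273333
rect ((464.44122314453125, 15.065738677978516), (19.85772132873535, 111.261962890625), 85.64588165283203)
side blue 293 [ 0.441 -0.012  0.001] [0.494 0.157 0.112] [ 0.463 -0.001  0.07 ]
bar 293 [ 0.408 -0.001  0.15 ] [0.517 0.026 0.196] [0.462 0.009 0.184]
dir [-0.99727838  0.07372806] [0.00396409 0.03082098] mid -0.4601094283918873
rect ((462.2880859375, 12.417277336120605), (20.95687484741211, 108.90869140625), 86.27936553955078)
```

View pics/crop1.png

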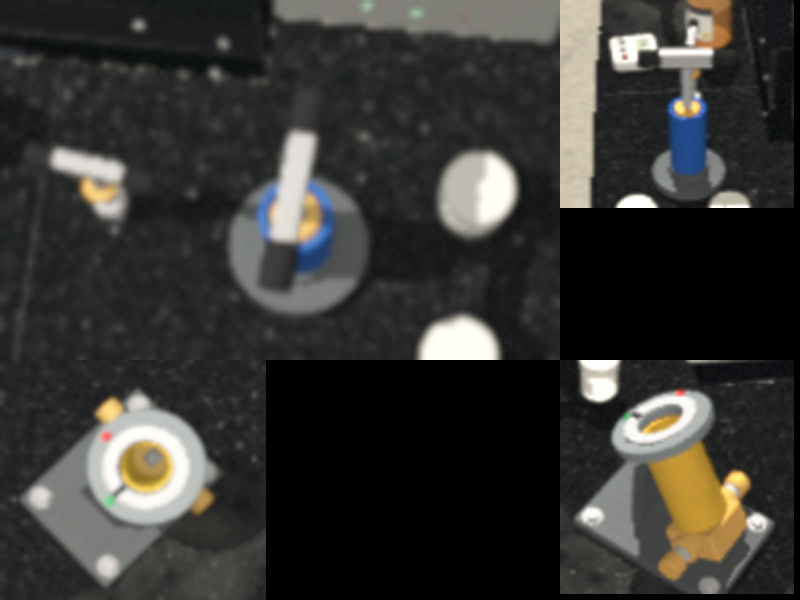

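Two candidates for the key: the upright one in the blue stand at top (313,222), with its bar 111 mm long at z≈0.19, and a short one lying near (262,212). The upright one is larger and fits the description, so it is the one meant. The crop confirms it, and also shows the dial pointer close to the green mark. Next I'll measure the valve.

```bash
cat > valve.py <<'E'
from h import *
def fit(f,c0,verbose=1):
    P=cloud(f);hsv=cv2.cvtColor(f['image'],cv2.COLOR_RGB2HSV).astype(int);H,S,V=[hsv[...,i] for i in range(3)]
    near=(np.hypot(P[...,0]-c0[0],P[...,1]-c0[1])<.075)&(P[...,2]>.105)&(P[...,2]<.19)
    # dial+flange (unsaturated, bright) plane by RANSAC
    q=P[near&(S<60)&(V>90)];rng=np.random.default_rng(0);best=None
    for _ in range(400):
        a=q[rng.choice(len(q),3,False)];n=np.cross(a[1]-a[0],a[2]-a[0]);l=np.linalg.norm(n)
        if l<1e-6: continue
        n/=l; n*=np.sign(n[2]); e=abs((q-a[0])@n)<.002
        if best is None or e.sum()>best.sum(): best=e
    q=q[best];c=q.mean(0);n=np.linalg.svd(q-c)[2][2];n*=np.sign(n[2])
    u=np.cross([0,1.,0],n);u/=np.linalg.norm(u);v=np.cross(n,u)
    e=near&(abs((P-c)@n)<.004)&(S<60)&(V>90);q=P[e]
    uv=np.c_[(q-c)@u,(q-c)@v].astype(np.float32);(cc,r)=cv2.minEnclosingCircle(uv)
    ctr=c+cc[0]*u+cc[1]*v
    ang=np.degrees(np.arccos(n[2]));az=np.degrees(np.arctan2(n[1],n[0]))
    print('n',n.round(3),'tilt',ang.round(2),'az',az.round(2),'ctr',ctr.round(4),'r',round(r,4),len(q))
    def mean(m,nm):
        m=m&near; 
        if m.sum()==0: print(nm,0);return None
        px=np.argwhere(m)[:,::-1].mean(0); 
        # cast to plane
        o=f['T'][:3,3];d=pts(f,[px],[1])[0]-o;p=o+d*(((ctr-o)@n)/(d@n));print(nm,m.sum(),px.round(1),p.round(4));return p
    g=mean((abs(H-65)<18)&(S>110)&(V>60),'green');rd=mean(((H<6)|(H>174))&(S>150)&(V>90),'red')
    pl=abs((P-ctr)@n)<.008; rad=np.linalg.norm(P-ctr,axis=-1)
    k=mean(pl&(V<60)&(S<140)&(rad>.02)&(rad<.038),'pointer')
    return ctr,n,g,rd,k
if __name__=='__main__':
    for n in('top','side'):
        f=load(n);print(n);c0=onplane(f,[(442,197)],.147)[0] if n=='top' else c0;fit(f,c0)
E
python3 valve.py
python3 - <<'E'
from h import *
# key geometry from both views, jars/valve heights
t=load('top');P=cloud(t)
for p in[(359,218),(354,259),(205,195),(213,243)]:print(p,P[p[1],p[0]].round(3))
q=P.reshape(-1,3);m=(abs(q[:,1])<.5)&(abs(q[:,0]-.5)<.1)&(abs(q[:,2])<.01);print('table z',np.median(q[m,2]))
E
```

```text
top
n [-0.352  0.309  0.884] tilt 27.9 az 138.69 ctr [ 0.5443 -0.279   0.1485] r 0.0506 1087
green 1 [431. 212.] [ 0.5176 -0.2544  0.1293]
red 1 [430. 188.] [ 0.57   -0.2454  0.147 ]
pointer 0
side
n [-0.35   0.293  0.89 ] tilt 27.14 az 140.08 ctr [ 0.5423 -0.2817  0.1472] r 0.0508 559
green 3 [325. 261.] [ 0.5148 -0.2534  0.1271]
red 2 [346.5 252. ] [ 0.5701 -0.2451  0.1461]
pointer 0
(359, 218) [ 0.501 -0.093  0.06 ]
(354, 259) [ 0.399 -0.09   0.056]
(205, 195) [0.506 0.284 0.109]
(213, 243) [0.405 0.271 0.015]
table z 0.0012832977561542114
```

```bash
cat > go.py <<'E'
import sys
from h import *
# usage: go.py x y z [turn_units first]
def go(p,turn=0):
    o=readout.get_obs();R=o['orientation'];a=np.radians(5*turn)
    R2=R@np.array([[np.cos(a),-np.sin(a),0],[np.sin(a),np.cos(a),0],[0,0,1]])
    d=R2.T@(np.array(p)-o['position'])/.02
    print('t',o['t'],'pos',o['position'].round(4),'xaz',np.degrees(np.arctan2(R[1,0],R[0,0])).round(2),'w',o['gripper_width'].round(4),'F',o['ft_force'].round(1),'j',o['joint_pos'].round(0))
    print('units',d.round(2))
if __name__=='__main__':
    a=[float(x) for x in sys.argv[1:]];go(a[:3],a[3] if len(a)>3 else 0)
E
python3 go.py .4634 .0137 .26 -1.9
python3 - <<'E'
from h import *
for n in('top','side'):
    q=cloud(load(n)).reshape(-1,3)
    for y0 in np.arange(-.35,.35,.1):
        m=(q[:,1]>y0)&(q[:,1]<y0+.1)&(q[:,2]>.22)&(q[:,2]<.7)&(q[:,0]>.4)
        if m.sum()>20: print(n,y0.round(2),m.sum(),np.percentile(q[m,0],2).round(3),np.percentile(q[m,2],[2,98]).round(2))
E
```

```text
top -0.15 7916 0.593 [0.25 0.52]
top -0.05 10254 0.585 [0.26 0.62]
top 0.05 8572 0.596 [0.3  0.68]
top 0.15 7579 0.584 [0.39 0.67]
top 0.25 6731 0.595 [0.39 0.66]
side -0.35 3230 1.196 [0.23 0.49]
side -0.25 4441 1.196 [0.23 0.65]
side -0.15 28769 0.596 [0.23 0.66]
side -0.05 14025 0.595 [0.32 0.68]
side 0.05 3759 0.594 [0.42 0.68]
side 0.15 2221 0.594 [0.39 0.65]
side 0.25 1497 0.594 [0.4  0.63]Traceback (most recent call last):
  File "go.py", line 11, in <module>
    a=[float(x) for x in sys.argv[1:]];go(a[:3],a[3] if len(a)>3 else 0)
                                       ~~^^^^^^^^^^^^^^^^^^^^^^^^^^^^^^^
  File "go.py", line 8, in go
    print('t',o['t'],'pos',o['position'].round(4),'xaz',np.degrees(np.arctan2(R[1,0],R[0,0])).round(2),'w',o['gripper_width'].round(4),'F',o['ft_force'].round(1),'j',o['joint_pos'].round(0))
                                                                                                           ^^^^^^^^^^^^^^^^^^^^^^^^
AttributeError: 'float' object has no attribute 'round'
```

```bash
sed -i "s/o\['gripper_width'\].round(4)/round(o['gripper_width'],4)/" go.py; python3 go.py .4634 .0137 .26 -1.9
python3 - <<'E'
from h import *
for n in('top','side'):
    q=cloud(load(n)).reshape(-1,3); m=(q[:,2]>.22)&(q[:,2]<.5)&(q[:,0]>.57)&(q[:,0]<.7); print(n,np.percentile(q[m,1],[0.5,2]))
E
```

```text
t 0.15 pos [0.1369 0.5579 0.2306] xaz 166.2 w 0.0859 F [-0.8 -0.1  0.3] j [70. 22.  5. 73.  0. 84.]
units [-18.32 -25.91  -1.44]
top [-0.12788362 -0.12107182]
side [-0.13484627 -0.13401866]
```

{"name": "apply_moves", "arguments": {
  "increments": [
    {"xyz": [0, 0, -0.5], "turn": -0.95, "fingers": 1},
    {"xyz": [0, 0, -0.5], "turn": -0.95, "fingers": 1},
    {"xyz": [-0.68, -0.96, 0], "turn": 0, "fingers": 1},
    {"xyz": [-0.68, -0.96, 0], "turn": 0, "fingers": 1},
    {"xyz": [-0.68, -0.96, 0], "turn": 0, "fingers": 1},
    {"xyz": [-0.68, -0.96, 0], "turn": 0, "fingers": 1},
    {"xyz": [-0.68, -0.96, 0], "turn": 0, "fingers": 1},
    {"xyz": [-0.68, -0.96, 0], "turn": 0, "fingers": 1},
    {"xyz": [-0.68, -0.96, 0], "turn": 0, "fingers": 1},
    {"xyz": [-0.68, -0.96, 0], "turn": 0, "fingers": 1},
    {"xyz": [-0.68, -0.96, 0], "turn": 0, "fingers": 1},
    {"xyz": [-0.68, -0.96, 0], "turn": 0, "fingers": 1},
    {"xyz": [-0.68, -0.96, 0], "turn": 0, "fingers": 1},
    {"xyz": [-0.68, -0.96, 0], "turn": 0, "fingers": 1},
    {"xyz": [-0.68, -0.96, 0], "turn": 0, "fingers": 1},
    {"xyz": [-0.68, -0.96, 0], "turn": 0, "fingers": 1},
    {"xyz": [-0.68, -0.96, 0], "turn": 0, "fingers": 1},
    {"xyz": [-0.68, -0.96, 0], "turn": 0, "fingers": 1},
    {"xyz": [-0.68, -0.96, 0], "turn": 0, "fingers": 1},
    {"xyz": [-0.68, -0.96, 0], "turn": 0, "fingers": 1}
  ]
}}

```text
t: 1.82
position: [0.3556, 0.1943, 0.2511]
orientation: [[-0.997, 0.075, -0.0], [0.075, 0.997, 0.0], [0.0, -0.0, -1.0]]
ft_force: [0.5, 0.3, 0.7]
gripper_width: 0.0851
grasp_force: 0.0
```

```bash
python3 go.py .4634 .0137 .25
```

```text
t 1.8167 pos [0.3556 0.1943 0.2511] xaz 175.7 w 0.0851 F [0.5 0.3 0.7] j [ 20.   2. -18.  71.   0.  24.]
units [-6.05 -8.6   0.06]
```

{"name": "apply_moves", "arguments": {
  "increments": [
    {"xyz": [-0.67, -0.95, 0], "turn": 0, "fingers": 1},
    {"xyz": [-0.67, -0.95, 0], "turn": 0, "fingers": 1},
    {"xyz": [-0.67, -0.95, 0], "turn": 0, "fingers": 1},
    {"xyz": [-0.67, -0.95, 0], "turn": 0, "fingers": 1},
    {"xyz": [-0.67, -0.95, 0], "turn": 0, "fingers": 1},
    {"xyz": [-0.67, -0.95, 0], "turn": 0, "fingers": 1},
    {"xyz": [-0.67, -0.95, 0], "turn": 0, "fingers": 1},
    {"xyz": [-0.67, -0.95, 0], "turn": 0, "fingers": 1},
    {"xyz": [0, 0, 0], "turn": 0, "fingers": 1},
    {"xyz": [0, 0, 0], "turn": 0, "fingers": 1}
  ]
}}

```text
t: 2.65
position: [0.4509, 0.0352, 0.2509]
orientation: [[-0.997, 0.077, -0.001], [0.077, 0.997, 0.0], [0.001, 0.0, -1.0]]
ft_force: [-0.7, 0.9, -1.1]
gripper_width: 0.0853
grasp_force: 0.0
```

```bash
python3 go.py .4634 .0137 .163; python3 - <<'E'
from h import *
f=grab('wrist');P=cloud(f);k=(np.hypot(P[...,0]-.463,P[...,1]-.014)<.075)&(P[...,2]>.165)&(P[...,2]<.205)
q=P[k];print(k.sum(),cv2.minAreaRect(q[:,:2].astype(np.float32)*1000),np.percentile(q[:,2],[5,50,95]))
V=f['image'].max(-1);b=P[k&(V>110)];print('bare',len(b),cv2.minAreaRect(b[:,:2].astype(np.float32)*1000))
E
```

```text
t 2.65 pos [0.4509 0.0352 0.2509] xaz 175.58 w 0.0853 F [-0.7  0.9 -1.1] j [ -4.   7. -12.  71.   0.   1.]
units [-0.71 -1.02  4.39]
3094 ((464.32177734375, 14.83042049407959), (19.942461013793945, 111.71915435791016), 85.90179443359375) [0.1830819  0.19019415 0.19164428]
bare 1481 ((473.8702087402344, 14.488960266113281), (16.856111526489258, 92.80189514160156), 84.83842468261719)
```

{"name": "apply_moves", "arguments": {
  "increments": [
    {"xyz": [-0.37, -0.5, 0], "turn": 0, "fingers": 1},
    {"xyz": [-0.37, -0.49, 0], "turn": 0, "fingers": 1},
    {"xyz": [0, 0, 0.6], "turn": 0, "fingers": 1},
    {"xyz": [0, 0, 0.9], "turn": 0, "fingers": 1},
    {"xyz": [0, 0, 0.9], "turn": 0, "fingers": 1},
    {"xyz": [0, 0, 0.9], "turn": 0, "fingers": 1},
    {"xyz": [0, 0, 0.7], "turn": 0, "fingers": 1},
    {"xyz": [0, 0, 0.4], "turn": 0, "fingers": 1},
    {"xyz": [0, 0, 0], "turn": 0, "fingers": 1},
    {"xyz": [0, 0, 0], "turn": 0, "fingers": -1},
    {"xyz": [0, 0, 0], "turn": 0, "fingers": -1},
    {"xyz": [0, 0, 0], "turn": 0, "fingers": -1},
    {"xyz": [0, 0, 0], "turn": 0, "fingers": -1},
    {"xyz": [0, 0, 0], "turn": 0, "fingers": -1},
    {"xyz": [0, 0, 0], "turn": 0, "fingers": -1},
    {"xyz": [0, 0, 0], "turn": 0, "fingers": -1},
    {"xyz": [0, 0, 0], "turn": 0, "fingers": -1}
  ],
  "force": 30
}}

```text
t: 4.12
position: [0.4646, 0.0149, 0.1638]
orientation: [[-0.997, 0.075, 0.001], [0.075, 0.997, -0.0], [-0.001, -0.0, -1.0]]
ft_force: [0.1, -1.3, 3.4]
gripper_width: 0.0135
grasp_force: 31.3
```

```bash
python3 go.py .464 .0145 .30; python3 -c "
from h import *;print(readout.get_obs()['grasp_force'])"
```

```text
t 4.1167 pos [0.4646 0.0149 0.1638] xaz 175.71 w 0.0135 F [ 0.1 -1.3  3.4] j [ -6.  11. -20.  59.  -0.  -2.]
units [ 0.02 -0.02 -6.81]
31.267472505569458
```

{"name": "apply_moves", "arguments": {
  "increments": [
    {"xyz": [0, 0, -0.3], "turn": 0, "fingers": -1},
    {"xyz": [0, 0, -0.7], "turn": 0, "fingers": -1},
    {"xyz": [0, 0, -1], "turn": 0, "fingers": -1},
    {"xyz": [0, 0, -1], "turn": 0, "fingers": -1},
    {"xyz": [0, 0, -1], "turn": 0, "fingers": -1},
    {"xyz": [0, 0, -1], "turn": 0, "fingers": -1},
    {"xyz": [0, 0, -1], "turn": 0, "fingers": -1},
    {"xyz": [0, 0, -1], "turn": 0, "fingers": -1},
    {"xyz": [0, 0, -1], "turn": 0, "fingers": -1},
    {"xyz": [0, 0, -0.7], "turn": 0, "fingers": -1},
    {"xyz": [0, 0, -0.5], "turn": 0, "fingers": -1},
    {"xyz": [0, 0, 0], "turn": 0, "fingers": -1}
  ]
}}

```text
t: 5.12
position: [0.4647, 0.015, 0.3492]
orientation: [[-0.997, 0.075, 0.003], [0.075, 0.997, -0.0], [-0.003, 0.0, -1.0]]
ft_force: [-0.3, 0.8, -2.7]
gripper_width: 0.0133
grasp_force: 30.5
```

```bash
cat > ptr.py <<'E'
from h import *
M=np.array([.5433,-.2803,.147]);AZ=np.radians(139.3);T=np.radians(28)
A=np.array([np.sin(T)*np.cos(AZ),np.sin(T)*np.sin(AZ),np.cos(T)])
Y=-np.array([np.cos(AZ+np.pi/2),np.sin(AZ+np.pi/2),0]) # valve +y
X=np.cross(Y,A)                                         # valve x in dial plane
def dial(f):
    """angle (from green -x, clockwise to +y) and radius of every pixel on the dial's plane"""
    h,w=f['image'].shape[:2];uv=np.stack(np.meshgrid(np.arange(w),np.arange(h)),-1).reshape(-1,2)
    o=f['T'][:3,3];d=pts(f,uv,np.ones(len(uv)))-o;C=M+.003*A
    p=o+d*(((C-o)@A)/(d@A))[:,None]-C
    return np.degrees(np.arctan2(p@Y,-(p@X))).reshape(h,w),np.linalg.norm(p,axis=1).reshape(h,w)
def show(f):
    a,r=dial(f);g=f['image'].astype(float);V=g.max(-1)
    m=(r>.025)&(r<.034)
    for b in range(-36,130,12):
        k=m&(a>=b)&(a<b+12)
        if k.any(): print(b,k.sum(),int(V[k].min()),int(V[k].mean()),end=' | ')
    k=m&(V<110)&(a>-50)&(a<140);w=110-V[k];print('\npointer',k.sum(),(a[k]*w).sum()/max(w.sum(),1))
    h=cv2.cvtColor(f['image'],cv2.COLOR_RGB2HSV).astype(int);R=(r>.034)&(r<.05)&(h[...,1]>90)
    for nm,c in(('green',abs(h[...,0]-65)<20),('red',(h[...,0]<8)|(h[...,0]>172))):print(nm,(R&c).sum(),a[R&c].mean().round(1))
if __name__=='__main__':
    import sys
    for n in sys.argv[1:]:show(load(n))
E
python3 ptr.py top side; python3 go.py .464 .0145 .34; python3 -c "
from ptr import *;print(M,A,X,Y)"
```

```text
-36 10 225 246 | -24 11 237 249 | -12 12 205 235 | 0 10 122 155 | 12 11 210 242 | 24 10 247 252 | 36 9 230 249 | 48 12 226 247 | 60 10 208 245 | 72 11 199 244 | 84 10 216 244 | 96 10 203 244 | 108 10 210 243 | 120 10 206 242 | 
pointer 0 0.0
green 5 3.5
red 9 85.9
-36 5 244 249 | -24 4 239 247 | -12 3 159 203 | 0 6 90 140 | 12 4 240 245 | 24 4 245 248 | 36 5 245 248 | 48 4 241 247 | 60 4 242 247 | 72 4 249 249 | 84 4 251 251 | 96 5 245 249 | 108 5 250 250 | 120 5 248 250 | 
pointer 2 1.0680559554063718
green 5 -3.5
red 8 87.9
t 5.1167 pos [0.4647 0.015  0.3492] xaz 175.7 w 0.0133 F [-0.3  0.8 -2.7] j [-6.  8.  4. 86.  0. -2.]
units [ 0.04 -0.03  0.46]
[ 0.5433 -0.2803  0.147 ] [-0.35592251  0.30614166  0.88294759] [ 0.66939289 -0.57576872  0.46947156] [ 0.6520984   0.75813434 -0.        ]
```

```bash
cat > plan.py <<'E'
from ptr import *
import sys
def tcp(s,a,phi):
    p=np.radians(phi);k=np.array([np.sin(p)*np.cos(AZ),np.sin(p)*np.sin(AZ),np.cos(p)])
    return M+s*.001*X+a*.001*A+.17*k-np.array([0,0,.018])
def steps(wps,turn=0):
    """units from now (after an extra turn) to each waypoint, in turn"""
    o=readout.get_obs();a=np.radians(5*turn);R=o['orientation']@np.array([[np.cos(a),-np.sin(a),0],[np.sin(a),np.cos(a),0],[0,0,1]])
    c=o['position'];print('t',round(o['t'],2),c.round(4),'xaz',np.degrees(np.arctan2(R[1,0],R[0,0])).round(2),'F',o['ft_force'].round(1),'w',round(o['gripper_width'],4),'g',round(o['grasp_force'],1))
    for w in wps:
        p=np.array(w) if len(w)==3 and abs(w[0])<1 and abs(w[2])<1 else tcp(*w)
        print(w,p.round(4),'units',(R.T@(p-c)/.02).round(2));c=p
E
python3 - <<'E'
from plan import *
h=tcp(-8,-20,0).copy();h[2]=.349
steps([tuple(h),(-8,-20,0)],7.88)
E
```

```text
t 5.12 [0.4647 0.015  0.3492] xaz 136.3 F [-0.3  0.8 -2.7] w 0.0133 g 30.5
(np.float64(0.5450633071346518), np.float64(-0.28181668340697524), np.float64(0.349)) [ 0.5451 -0.2818  0.349 ] units [-13.16  -7.96   0.02]
(-8, -20, 0) [ 0.5451 -0.2818  0.2776] units [ 0.01 -0.01  3.57]
```

{"name": "apply_moves", "arguments": {
  "increments": [
    {"xyz": [0, 0, 0], "turn": 0.985, "fingers": -1},
    {"xyz": [0, 0, 0], "turn": 0.985, "fingers": -1},
    {"xyz": [0, 0, 0], "turn": 0.985, "fingers": -1},
    {"xyz": [0, 0, 0], "turn": 0.985, "fingers": -1},
    {"xyz": [0, 0, 0], "turn": 0.985, "fingers": -1},
    {"xyz": [0, 0, 0], "turn": 0.985, "fingers": -1},
    {"xyz": [0, 0, 0], "turn": 0.985, "fingers": -1},
    {"xyz": [0, 0, 0], "turn": 0.985, "fingers": -1},
    {"xyz": [-0.35, -0.36, 0], "turn": 0, "fingers": -1},
    {"xyz": [-0.69, -0.72, 0], "turn": 0, "fingers": -1},
    {"xyz": [-0.69, -0.72, 0], "turn": 0, "fingers": -1},
    {"xyz": [-0.69, -0.72, 0], "turn": 0, "fingers": -1},
    {"xyz": [-0.69, -0.72, 0], "turn": 0, "fingers": -1},
    {"xyz": [-0.69, -0.72, 0], "turn": 0, "fingers": -1},
    {"xyz": [-0.69, -0.72, 0], "turn": 0, "fingers": -1},
    {"xyz": [-0.69, -0.72, 0], "turn": 0, "fingers": -1},
    {"xyz": [-0.69, -0.72, 0], "turn": 0, "fingers": -1},
    {"xyz": [-0.69, -0.72, 0], "turn": 0, "fingers": -1},
    {"xyz": [-0.69, -0.72, 0], "turn": 0, "fingers": -1},
    {"xyz": [-0.69, -0.72, 0], "turn": 0, "fingers": -1}
  ]
}}

```text
t: 6.78
position: [0.4637, -0.2159, 0.3464]
orientation: [[-0.724, 0.689, -0.002], [0.689, 0.724, 0.001], [0.002, -0.001, -1.0]]
ft_force: [0.4, -0.9, -3.4]
gripper_width: 0.0133
grasp_force: 30.5
```

{"name": "apply_moves", "arguments": {
  "increments": [
    {"xyz": [-0.6, 0.0, 0], "turn": 0, "fingers": -1},
    {"xyz": [-0.9, 0.06, 0], "turn": 0, "fingers": -1},
    {"xyz": [-0.9, 0.06, 0], "turn": 0, "fingers": -1},
    {"xyz": [-0.9, 0.06, 0], "turn": 0, "fingers": -1},
    {"xyz": [-0.9, 0.06, 0], "turn": 0, "fingers": -1},
    {"xyz": [-0.6, 0.06, 0], "turn": 0, "fingers": -1},
    {"xyz": [-0.35, 0.03, 0], "turn": 0, "fingers": -1},
    {"xyz": [0, 0, 0], "turn": 0, "fingers": -1},
    {"xyz": [0, 0, 0], "turn": 0, "fingers": -1}
  ]
}}

```text
t: 7.53
position: [0.5431, -0.2813, 0.3461]
orientation: [[-0.724, 0.69, -0.002], [0.69, 0.724, 0.001], [0.002, -0.0, -1.0]]
ft_force: [0.4, 0.3, -2.8]
gripper_width: 0.0131
grasp_force: 30.5
```

```bash
cat > bar.py <<'E'
from plan import *
def bar(show=None):
    """direction of the crossbar's top and its midpoint from the depth of the top and side cameras"""
    o=readout.get_obs();g=o['position']+[0,0,.018]
    for n in('top','side','wrist'):
        f=grab(n);P=cloud(f);V=f['image'].max(-1)
        d=P-g;R=o['orientation'];l=d@R
        m=(abs(l[...,1])<.013)&(abs(l[...,0])<.065)&(abs(l[...,0])>.016)&(abs(l[...,2])<.045)
        q=l[m]
        if len(q)<25: print(n,len(q));continue
        b=np.polyfit(q[:,0],-q[:,2],1);r=abs(-q[:,2]-np.polyval(b,q[:,0]));k=r<np.median(r)*3
        b=np.polyfit(q[k,0],-q[k,2],1)
        print(n,len(q),'slope deg',np.degrees(np.arctan(b[0])).round(1),'x range',np.percentile(q[:,0],[1,99]).round(4),'h0',b[1].round(4))
if __name__=='__main__': bar()
E
python3 - <<'E'
from plan import *
h=tcp(-8,-20,0).copy();h[2]=.349
steps([tuple(h),(-8,-20,0)])
from bar import *
bar()
f=load('wrist');g=load('side')
W=np.zeros((400,800,3),np.uint8);W[:,:400]=cv2.resize(g['image'][130:330,250:450],(400,400));W[:250,400:]=cv2.resize(f['image'],(400,250))
cv2.imwrite('pics/hover.png',W[...,::-1])
E
```

```text
t 7.53 [ 0.5431 -0.2813  0.3461] xaz 136.35 F [ 0.4  0.3 -2.8] w 0.0131 g 30.5
(np.float64(0.5450633071346518), np.float64(-0.28181668340697524), np.float64(0.349)) [ 0.5451 -0.2818  0.349 ] units [-0.09  0.05 -0.15]
(-8, -20, 0) [ 0.5451 -0.2818  0.2776] units [-0.01  0.    3.57]
top 0
side 258 slope deg -1.6 x range [-0.0553  0.0548] h0 0.004
wrist 4741 slope deg -1.2 x range [-0.0303  0.0564] h0 0.0094
```

View pics/hover.png

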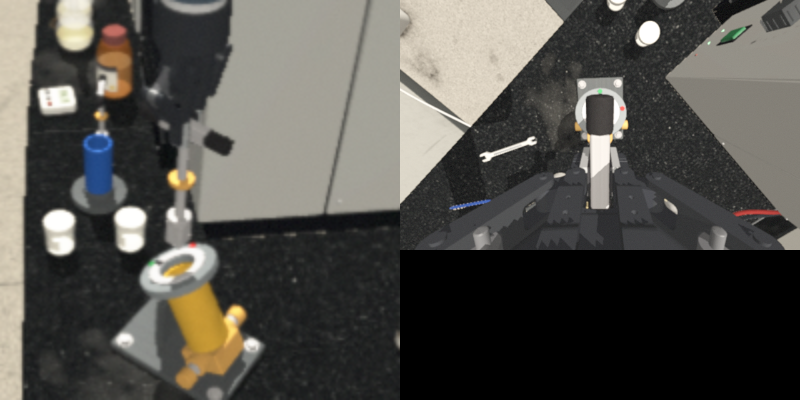

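The hover picture shows the key vertical in the fingers, its socket at (180,225) just above the dial. In the wrist view its bar lines up with the green mark and the lean. Next I'll lower it into the mouth.

{"name": "apply_moves", "arguments": {
  "increments": [
    {"xyz": [-0.09, 0.05, 0.2], "turn": 0, "fingers": -1},
    {"xyz": [0, 0, 0.5], "turn": 0, "fingers": -1},
    {"xyz": [0, 0, 0.5], "turn": 0, "fingers": -1},
    {"xyz": [0, 0, 0.5], "turn": 0, "fingers": -1},
    {"xyz": [0, 0, 0.5], "turn": 0, "fingers": -1},
    {"xyz": [0, 0, 0.5], "turn": 0, "fingers": -1},
    {"xyz": [0, 0, 0.4], "turn": 0, "fingers": -1},
    {"xyz": [0, 0, 0.3], "turn": 0, "fingers": -1},
    {"xyz": [0, 0, 0], "turn": 0, "fingers": -1}
  ],
  "force": 20
}}

```text
t: 8.43
position: [0.5457, -0.2813, 0.2786]
orientation: [[-0.723, 0.691, 0.0], [0.691, 0.723, -0.0], [-0.0, 0.0, -1.0]]
ft_force: [0.8, -0.4, -3.0]
gripper_width: 0.0136
grasp_force: 30.4
```

```bash
python3 - <<'E'
from plan import *
steps([(-8,-20,0),(-8,-20,7),(-8,-20,14),(-8,-20,21),(-8,-20,28)])
from bar import *
bar()
E
```

```text
t 8.43 [ 0.5457 -0.2813  0.2786] xaz 136.32 F [ 0.8 -0.4 -3. ] w 0.0136 g 30.4
(-8, -20, 0) [ 0.5451 -0.2818  0.2776] units [ 0.   -0.04  0.05]
(-8, -20, 7) [ 0.5294 -0.2683  0.2763] units [ 1.03 -0.05  0.06]
(-8, -20, 14) [ 0.5139 -0.255   0.2725] units [ 1.02 -0.05  0.19]
(-8, -20, 21) [ 0.4989 -0.2421  0.2663] units [ 0.99 -0.05  0.31]
(-8, -20, 28) [ 0.4846 -0.2298  0.2577] units [ 0.94 -0.05  0.43]
top 0
side 219 slope deg -2.6 x range [-0.0563  0.0539] h0 0.004
wrist 4719 slope deg -1.3 x range [-0.0309  0.0558] h0 0.0093
```

{"name": "apply_moves", "arguments": {
  "increments": [
    {"xyz": [0.3, -0.05, 0.05], "turn": 0, "fingers": -1},
    {"xyz": [0.35, 0, 0.05], "turn": 0, "fingers": -1},
    {"xyz": [0.35, -0.05, 0.05], "turn": 0, "fingers": -1},
    {"xyz": [0.35, 0, 0.05], "turn": 0, "fingers": -1},
    {"xyz": [0.35, -0.05, 0.07], "turn": 0, "fingers": -1},
    {"xyz": [0.35, 0, 0.08], "turn": 0, "fingers": -1},
    {"xyz": [0, 0, 0], "turn": 0, "fingers": -1}
  ],
  "force": 20
}}

```text
t: 9.17
position: [0.5141, -0.2544, 0.274]
orientation: [[-0.724, 0.69, 0.003], [0.69, 0.724, -0.001], [-0.003, 0.002, -1.0]]
ft_force: [2.1, 0.2, 1.2]
gripper_width: 0.0133
grasp_force: 32.1
```

```bash
python3 - <<'E'
from plan import *
steps([(-8,-20,14),(-8,-20,21),(-8,-20,28)])
from bar import *
bar()
E
```

```text
t 9.17 [ 0.5141 -0.2544  0.274 ] xaz 136.35 F [2.1 0.2 1.2] w 0.0133 g 32.1
(-8, -20, 14) [ 0.5139 -0.255   0.2725] units [-0.01 -0.03  0.07]
(-8, -20, 21) [ 0.4989 -0.2421  0.2663] units [ 0.99 -0.05  0.31]
(-8, -20, 28) [ 0.4846 -0.2298  0.2577] units [ 0.94 -0.05  0.43]
top 0
side 229 slope deg -15.1 x range [-0.0566  0.0524] h0 0.0032
wrist 3986 slope deg -15.2 x range [-0.0286  0.0534] h0 0.0084
```

Tilting works: the bar is at 15° with only about 2 N of contact. I'll go on to about 28°.

{"name": "apply_moves", "arguments": {
  "increments": [
    {"xyz": [0.33, -0.05, 0.1], "turn": 0, "fingers": -1},
    {"xyz": [0.33, 0, 0.1], "turn": 0, "fingers": -1},
    {"xyz": [0.33, -0.05, 0.12], "turn": 0, "fingers": -1},
    {"xyz": [0.32, 0, 0.13], "turn": 0, "fingers": -1},
    {"xyz": [0.31, -0.05, 0.14], "turn": 0, "fingers": -1},
    {"xyz": [0.28, 0, 0.15], "turn": 0, "fingers": -1},
    {"xyz": [0, 0, 0], "turn": 0, "fingers": -1},
    {"xyz": [0, 0, 0], "turn": 0, "fingers": -1}
  ]
}}

```text
t: 9.98
position: [0.4839, -0.2304, 0.2571]
orientation: [[-0.723, 0.691, -0.001], [0.691, 0.723, 0.001], [0.001, 0.0, -1.0]]
ft_force: [2.8, 2.0, -0.5]
gripper_width: 0.0136
grasp_force: 38.9
```

```bash
python3 - <<'E'
from plan import *
steps([(-8,-20,28),(0,-20,28),(0,-75,28),(0,-90,28),(0,-115,28)])
from bar import *
bar()
E
```

```text
t 9.98 [ 0.4839 -0.2304  0.2571] xaz 136.33 F [ 2.8  2.  -0.5] w 0.0136 g 38.9
(-8, -20, 28) [ 0.4846 -0.2298  0.2577] units [-0.    0.05 -0.03]
(0, -20, 28) [ 0.4899 -0.2344  0.2614] units [-0.35  0.02 -0.19]
(0, -75, 28) [ 0.5095 -0.2512  0.2129] units [-1.29  0.07  2.43]
(0, -90, 28) [ 0.5148 -0.2558  0.1996] units [-0.35  0.02  0.66]
(0, -115, 28) [ 0.5237 -0.2635  0.1776] units [-0.59  0.03  1.1 ]
top 0
side 267 slope deg -26.3 x range [-0.0544  0.0478] h0 -0.0024
wrist 3149 slope deg -29.8 x range [-0.0198  0.0492] h0 0.0096
```

{"name": "apply_moves", "arguments": {
  "increments": [
    {"xyz": [-0.18, 0.04, -0.1], "turn": 0, "fingers": -1},
    {"xyz": [-0.17, 0.03, -0.1], "turn": 0, "fingers": -1},
    {"xyz": [-0.18, 0.01, 0.35], "turn": 0, "fingers": -1},
    {"xyz": [-0.19, 0.01, 0.35], "turn": 0, "fingers": -1},
    {"xyz": [-0.18, 0.01, 0.35], "turn": 0, "fingers": -1},
    {"xyz": [-0.19, 0.01, 0.35], "turn": 0, "fingers": -1},
    {"xyz": [-0.18, 0.01, 0.35], "turn": 0, "fingers": -1},
    {"xyz": [-0.19, 0.01, 0.35], "turn": 0, "fingers": -1},
    {"xyz": [-0.18, 0.01, 0.33], "turn": 0, "fingers": -1},
    {"xyz": [0, 0, 0], "turn": 0, "fingers": -1},
    {"xyz": [0, 0, 0], "turn": 0, "fingers": -1}
  ]
}}

```text
t: 11.05
position: [0.5097, -0.2516, 0.2122]
orientation: [[-0.723, 0.691, -0.001], [0.691, 0.723, 0.001], [0.001, -0.0, -1.0]]
ft_force: [0.0, -1.1, -2.4]
gripper_width: 0.0133
grasp_force: 32.4
```

```bash
python3 - <<'E'
from plan import *
steps([(0,-75,28),(0,-90,28),(0,-115,28)])
from bar import *
bar()
f=load('side');cv2.imwrite('pics/ins.png',cv2.resize(f['image'][170:330,290:410],(600,800))[:600,:,::-1])
E
```

```text
t 11.05 [ 0.5097 -0.2516  0.2122] xaz 136.3 F [ 0.  -1.1 -2.4] w 0.0133 g 32.4
(0, -75, 28) [ 0.5095 -0.2512  0.2129] units [ 0.02  0.01 -0.03]
(0, -90, 28) [ 0.5148 -0.2558  0.1996] units [-0.35  0.02  0.66]
(0, -115, 28) [ 0.5237 -0.2635  0.1776] units [-0.59  0.03  1.1 ]
top 0
side 254 slope deg -26.3 x range [-0.054   0.0472] h0 -0.0017
wrist 3210 slope deg -29.2 x range [-0.0199  0.0494] h0 0.0106
```

View pics/ins.png

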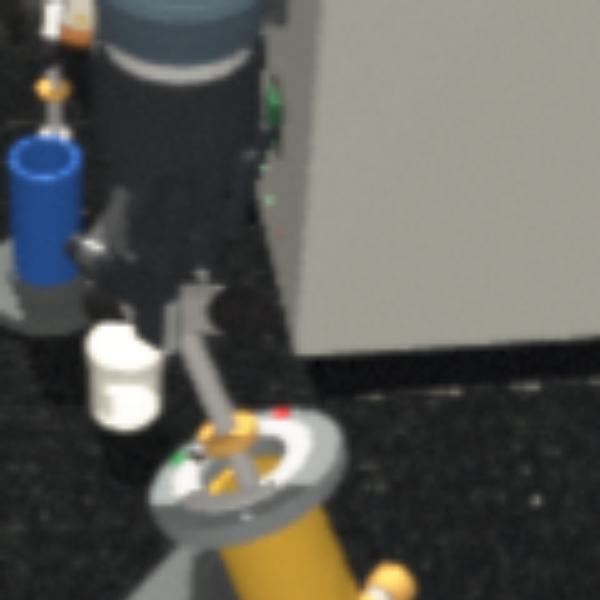

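The key is tilted and free in the shaft. Its collar is just outside the mouth, at (228,430) in the crop, and there is no side force. I'll carry on down over the stem.

{"name": "apply_moves", "arguments": {
  "increments": [
    {"xyz": [-0.09, 0.01, 0.17], "turn": 0, "fingers": -1},
    {"xyz": [-0.09, 0.01, 0.17], "turn": 0, "fingers": -1},
    {"xyz": [-0.09, 0, 0.17], "turn": 0, "fingers": -1},
    {"xyz": [-0.09, 0, 0.17], "turn": 0, "fingers": -1},
    {"xyz": [0, 0, 0], "turn": 0, "fingers": -1},
    {"xyz": [-0.09, 0.01, 0.17], "turn": 0, "fingers": -1},
    {"xyz": [-0.09, 0.01, 0.17], "turn": 0, "fingers": -1},
    {"xyz": [0, 0, 0], "turn": 0, "fingers": -1}
  ]
}}

```text
t: 11.87
position: [0.5183, -0.2583, 0.1916]
orientation: [[-0.723, 0.691, -0.001], [0.691, 0.723, 0.001], [0.001, 0.0, -1.0]]
ft_force: [0.9, 0.5, -3.6]
gripper_width: 0.0133
grasp_force: 32.8
```

```bash
python3 - <<'E'
from plan import *
steps([(0,-98,28),(0,-115,28)])
from bar import *
bar()
E
```

```text
t 11.87 [ 0.5183 -0.2583  0.1916] xaz 136.32 F [ 0.9  0.5 -3.6] w 0.0133 g 32.8
(0, -98, 28) [ 0.5177 -0.2583  0.1926] units [ 0.03 -0.02 -0.05]
(0, -115, 28) [ 0.5237 -0.2635  0.1776] units [-0.4   0.02  0.75]
top 0
side 257 slope deg -25.0 x range [-0.0635  0.0466] h0 -0.0061
wrist 3203 slope deg -29.1 x range [-0.0197  0.0497] h0 0.0103
```

{"name": "apply_moves", "arguments": {
  "increments": [
    {"xyz": [-0.07, 0.01, 0.14], "turn": 0, "fingers": -1},
    {"xyz": [-0.08, 0, 0.14], "turn": 0, "fingers": -1},
    {"xyz": [-0.07, 0.01, 0.14], "turn": 0, "fingers": -1},
    {"xyz": [-0.07, 0, 0.14], "turn": 0, "fingers": -1},
    {"xyz": [-0.07, 0, 0.14], "turn": 0, "fingers": -1},
    {"xyz": [0, 0, 0], "turn": 0, "fingers": -1},
    {"xyz": [-0.03, 0, 0.06], "turn": 0, "fingers": -1},
    {"xyz": [0, 0, 0], "turn": 0, "fingers": -1}
  ]
}}

```text
t: 12.68
position: [0.5242, -0.2636, 0.1773]
orientation: [[-0.723, 0.691, -0.0], [0.691, 0.723, 0.0], [0.0, 0.0, -1.0]]
ft_force: [-0.3, 1.0, -1.7]
gripper_width: 0.0136
grasp_force: 33.1
```

```bash
python3 - <<'E'
from plan import *
steps([(0,-115,28)])
from bar import *
bar()
E
```

```text
t 12.68 [ 0.5242 -0.2636  0.1773] xaz 136.31 F [-0.3  1.  -1.7] w 0.0136 g 33.1
(0, -115, 28) [ 0.5237 -0.2635  0.1776] units [ 0.02 -0.01 -0.01]
top 0
side 303 slope deg -8.3 x range [-0.0639  0.0484] h0 -0.0076
wrist 3370 slope deg -30.0 x range [-0.0604  0.0497] h0 0.0101
```

{"name": "apply_moves", "arguments": {
  "increments": [
    {"xyz": [-0.03, 0, 0.06], "turn": 0, "fingers": -1},
    {"xyz": [0, 0, 0], "turn": 0, "fingers": -1},
    {"xyz": [-0.03, 0, 0.06], "turn": 0, "fingers": -1},
    {"xyz": [0, 0, 0], "turn": 0, "fingers": -1},
    {"xyz": [-0.03, 0, 0.06], "turn": 0, "fingers": -1},
    {"xyz": [0, 0, 0], "turn": 0, "fingers": -1}
  ]
}}

```text
t: 13.33
position: [0.5245, -0.2635, 0.1771]
orientation: [[-0.723, 0.69, 0.0], [0.69, 0.723, 0.001], [0.0, 0.001, -1.0]]
ft_force: [-10.2, 9.0, 18.6]
gripper_width: 0.0133
grasp_force: 35.7
```

```bash
python3 - <<'E'
from plan import *
steps([(0,-115,28)])
E
```

```text
t 13.33 [ 0.5245 -0.2635  0.1771] xaz 136.33 F [-10.2   9.   18.6] w 0.0133 g 35.7
(0, -115, 28) [ 0.5237 -0.2635  0.1776] units [ 0.03 -0.02 -0.02]
```

The key is home: it bottomed out at the calculated depth with about 23 N along the axis. Now I'll open to a straddle of about 38 mm, slide out to the low bar end (r = 40 mm), and work out the turning rows.

```bash
cat > turn.py <<'E'
from plan import *
G=M+.055*A
def Q(th,r=.040,dz=-.020):
    c,s=np.cos(np.radians(th)),np.sin(np.radians(th));return G+r*(-X*c+Y*s)+[0,0,dz]
def az(th): return 139.3-np.degrees(np.arctan2(np.sin(np.radians(th)),.883*np.cos(np.radians(th))))
def Rz(a):
    a=np.radians(a);x=np.array([np.cos(a),np.sin(a),0]);z=np.array([0,0,-1.]);return np.c_[x,np.cross(z,x),z]
def rows(ths,p,a):
    for t in ths:
        q=Q(t);d=Rz(a).T@(q-p)/.02;u=(a-az(t))/5;print(t,d.round(2).tolist(),'turn',round(u,2));p,a=q,az(t)
E
python3 - <<'E'
from turn import *
o=readout.get_obs();R=o['orientation'];p=o['position'];a=np.degrees(np.arctan2(R[1,0],R[0,0]))
rows([3],p,a);print()
rows(np.arange(7,120,4),Q(3),az(3))
E
```

```text
3 [1.79, -0.01, 1.02] turn 0.09

7 [-0.0, 0.14, -0.01] turn 0.9
11 [-0.0, 0.14, -0.01] turn 0.9
15 [0.0, 0.14, -0.01] turn 0.89
19 [0.0, 0.14, -0.02] turn 0.88
23 [0.01, 0.14, -0.02] turn 0.87
27 [0.01, 0.14, -0.03] turn 0.86
31 [0.01, 0.14, -0.03] turn 0.85
35 [0.01, 0.13, -0.04] turn 0.84
39 [0.01, 0.13, -0.04] turn 0.82
43 [0.01, 0.13, -0.04] turn 0.81
47 [0.01, 0.13, -0.05] turn 0.79
51 [0.01, 0.13, -0.05] turn 0.78
55 [0.01, 0.13, -0.05] turn 0.77
59 [0.01, 0.13, -0.05] turn 0.76
63 [0.01, 0.13, -0.06] turn 0.75
67 [0.01, 0.13, -0.06] turn 0.74
71 [0.01, 0.13, -0.06] turn 0.73
75 [0.0, 0.12, -0.06] turn 0.72
79 [0.0, 0.12, -0.06] turn 0.71
83 [0.0, 0.12, -0.06] turn 0.71
87 [-0.0, 0.12, -0.07] turn 0.71
91 [-0.0, 0.12, -0.07] turn 0.71
95 [-0.01, 0.12, -0.07] turn 0.71
99 [-0.01, 0.12, -0.07] turn 0.71
103 [-0.01, 0.12, -0.06] turn 0.71
107 [-0.01, 0.12, -0.06] turn 0.72
111 [-0.01, 0.12, -0.06] turn 0.72
115 [-0.02, 0.12, -0.06] turn 0.73
119 [-0.02, 0.13, -0.06] turn 0.74
```

{"name": "apply_moves", "arguments": {
  "increments": [
    {"xyz": [0, 0, 0], "turn": 0, "fingers": -0.1},
    {"xyz": [0, 0, 0], "turn": 0, "fingers": -0.1},
    {"xyz": [0, 0, 0], "turn": 0, "fingers": -0.1},
    {"xyz": [0, 0, 0], "turn": 0, "fingers": -0.1},
    {"xyz": [0.3, 0, 0.17], "turn": 0.1, "fingers": -0.1},
    {"xyz": [0.5, 0, 0.29], "turn": 0, "fingers": -0.1},
    {"xyz": [0.5, 0, 0.28], "turn": 0, "fingers": -0.1},
    {"xyz": [0.5, 0, 0.28], "turn": 0, "fingers": -0.1},
    {"xyz": [0, 0, 0], "turn": 0, "fingers": -0.1},
    {"xyz": [0, 0, 0], "turn": 0, "fingers": -0.1}
  ]
}}

```text
t: 14.17
position: [0.499, -0.2394, 0.1528]
orientation: [[-0.717, 0.697, -0.001], [0.697, 0.717, 0.001], [0.001, -0.0, -1.0]]
ft_force: [-0.0, -0.4, 0.4]
gripper_width: 0.0384
grasp_force: 0.0
```

```bash
python3 - <<'E'
from turn import *
o=readout.get_obs();R=o['orientation'];p=o['position'];a=np.degrees(np.arctan2(R[1,0],R[0,0]))
print(o['gripper_width'],o['ft_force']);rows([3],p,a)
f=grab('wrist');g=grab('side');W=np.zeros((400,800,3),np.uint8);W[:,:400]=cv2.resize(g['image'][190:310,280:400],(400,400));W[:250,400:]=cv2.resize(f['image'],(400,250))
cv2.imwrite('pics/strad.png',W[...,::-1])
E
```

```text
0.038421277577246005 [-0.00387465 -0.39733679  0.41447284]
3 [0.04, -0.0, -0.2] turn -0.02
```

View pics/strad.png

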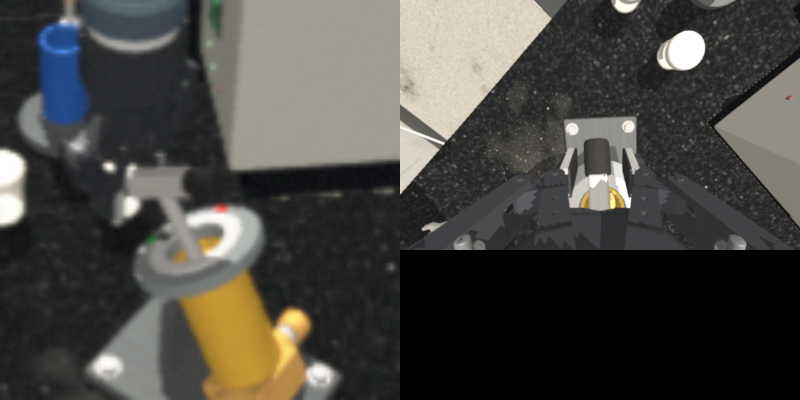

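The side crop shows the collar gone inside the mouth, and the wrist view shows the rubber end at (597,155) between the pads. Now I'll turn.

{"name": "apply_moves", "arguments": {
  "increments": [
    {"xyz": [0.02, 0.14, -0.06], "turn": 0.9, "fingers": -0.1},
    {"xyz": [0.02, 0.14, -0.06], "turn": 0.9, "fingers": -0.1},
    {"xyz": [0, 0.14, -0.06], "turn": 0.9, "fingers": -0.1},
    {"xyz": [0, 0.14, -0.06], "turn": 0.88, "fingers": -0.1},
    {"xyz": [0.01, 0.14, -0.03], "turn": 0.87, "fingers": -0.1},
    {"xyz": [0.01, 0.14, -0.03], "turn": 0.86, "fingers": -0.1},
    {"xyz": [0.01, 0.14, -0.03], "turn": 0.85, "fingers": -0.1},
    {"xyz": [0.01, 0.13, -0.04], "turn": 0.84, "fingers": -0.1},
    {"xyz": [0.01, 0.13, -0.04], "turn": 0.82, "fingers": -0.1},
    {"xyz": [0.01, 0.13, -0.04], "turn": 0.81, "fingers": -0.1},
    {"xyz": [0.01, 0.13, -0.05], "turn": 0.79, "fingers": -0.1},
    {"xyz": [0.01, 0.13, -0.05], "turn": 0.78, "fingers": -0.1},
    {"xyz": [0.01, 0.13, -0.05], "turn": 0.77, "fingers": -0.1},
    {"xyz": [0.01, 0.13, -0.05], "turn": 0.76, "fingers": -0.1},
    {"xyz": [0, 0, 0], "turn": 0, "fingers": -0.1}
  ]
}}

```text
t: 15.52
position: [0.5327, -0.2275, 0.1662]
orientation: [[0.224, 0.974, -0.002], [0.974, -0.224, -0.002], [-0.002, -0.002, -1.0]]
ft_force: [-3.4, -2.1, 0.7]
gripper_width: 0.0385
grasp_force: 1.8
```

```bash
python3 - <<'E'
from turn import *
o=readout.get_obs();R=o['orientation'];p=o['position'];a=np.degrees(np.arctan2(R[1,0],R[0,0]))
print(o['gripper_width'],o['ft_force']);rows([59,63],p,a)
f=grab('top');g=grab('side');show(f);show(g)
E
```

```text
0.0384948134106708 [-3.43135329 -2.12208285  0.73340673]
59 [0.09, -0.04, 0.01] turn -0.04
63 [0.01, 0.13, -0.06] turn 0.75
-36 10 166 166 | -24 11 166 166 | -12 12 167 167 | 0 10 167 167 | 12 11 166 167 | 24 10 166 166 | 36 9 166 166 | 48 12 165 165 | 60 10 165 165 | 72 11 165 165 | 84 10 165 165 | 96 10 165 165 | 108 10 165 165 | 120 10 166 166 | 
pointer 0 0.0
green 0 nan
red 0 nan
-36 5 130 145 | -24 4 134 161 | -12 3 141 156 | 0 6 135 143 | 12 4 53 87 | 24 4 50 107 | 36 5 161 185 | 48 4 146 156 | 60 4 162 174 | 72 4 150 151 | 84 4 147 156 | 96 5 146 185 | 108 5 147 190 | 120 5 143 157 | 
pointer 5 23.55911808917803
green 5 -3.5
red 9 87.3ptr.py:20: RuntimeWarning: Mean of empty slice.
  for nm,c in(('green',abs(h[...,0]-65)<20),('red',(h[...,0]<8)|(h[...,0]>172))):print(nm,(R&c).sum(),a[R&c].mean().round(1))
  ret = ret.dtype.type(ret / rcount)
```

The stem is turning: the pointer is near 24° with about 4 N. I'll continue.

{"name": "apply_moves", "arguments": {
  "increments": [
    {"xyz": [0.04, 0.13, -0.06], "turn": 0.75, "fingers": -0.1},
    {"xyz": [0.04, 0.13, -0.06], "turn": 0.74, "fingers": -0.1},
    {"xyz": [0.02, 0.13, -0.06], "turn": 0.73, "fingers": -0.1},
    {"xyz": [0, 0.12, -0.06], "turn": 0.72, "fingers": -0.1},
    {"xyz": [0, 0.12, -0.06], "turn": 0.71, "fingers": -0.1},
    {"xyz": [0, 0.12, -0.06], "turn": 0.71, "fingers": -0.1},
    {"xyz": [0, 0.12, -0.07], "turn": 0.71, "fingers": -0.1},
    {"xyz": [0, 0.12, -0.07], "turn": 0.71, "fingers": -0.1},
    {"xyz": [-0.01, 0.12, -0.07], "turn": 0.71, "fingers": -0.1},
    {"xyz": [-0.01, 0.12, -0.07], "turn": 0.71, "fingers": -0.1},
    {"xyz": [-0.01, 0.12, -0.06], "turn": 0.71, "fingers": -0.1},
    {"xyz": [-0.01, 0.12, -0.06], "turn": 0.72, "fingers": -0.1},
    {"xyz": [0, 0, 0], "turn": 0, "fingers": -0.1}
  ]
}}

```text
t: 16.7
position: [0.556, -0.2379, 0.1815]
orientation: [[0.829, 0.559, -0.002], [0.559, -0.829, 0.005], [0.001, -0.006, -1.0]]
ft_force: [-6.0, 5.3, 3.9]
gripper_width: 0.0387
grasp_force: 3.9
```

```bash
python3 - <<'E' 2>/dev/null
from turn import *
o=readout.get_obs();R=o['orientation'];p=o['position'];a=np.degrees(np.arctan2(R[1,0],R[0,0]))
print(o['gripper_width'],o['ft_force'],o['joint_pos'].round());rows([107,111,115,119,123,127],p,a)
g=grab('side');show(g)
E
```

```text
0.03870630680934614 [-6.02254319  5.32575454  3.85262151] [-29.  26.   4.  68.   0. 117.]
107 [-0.07, 0.15, 0.02] turn -0.04
111 [-0.01, 0.12, -0.06] turn 0.72
115 [-0.02, 0.12, -0.06] turn 0.73
119 [-0.02, 0.13, -0.06] turn 0.74
123 [-0.02, 0.13, -0.06] turn 0.75
127 [-0.02, 0.13, -0.05] turn 0.76
-36 5 246 250 | -24 4 244 249 | -12 3 246 249 | 0 6 247 249 | 12 4 248 249 | 24 4 225 243 | 36 5 163 205 | 48 4 163 164 | 60 4 93 129 | 72 4 107 131 | 84 4 146 148 | 96 5 147 150 | 108 5 175 217 | 120 5 217 234 | 
pointer 2 71.42187502849721
green 4 -2.6
red 8 87.9
```

{"name": "apply_moves", "arguments": {
  "increments": [
    {"xyz": [-0.02, 0.14, -0.04], "turn": 0.7, "fingers": -0.1},
    {"xyz": [-0.02, 0.14, -0.05], "turn": 0.7, "fingers": -0.1},
    {"xyz": [-0.02, 0.14, -0.05], "turn": 0.7, "fingers": -0.1},
    {"xyz": [-0.02, 0.14, -0.05], "turn": 0.7, "fingers": -0.1},
    {"xyz": [0, 0, 0], "turn": 0, "fingers": -0.1}
  ]
}}

```text
t: 17.17
position: [0.5605, -0.2472, 0.1861]
orientation: [[0.939, 0.343, -0.001], [0.343, -0.939, 0.007], [0.002, -0.007, -1.0]]
ft_force: [-6.3, 7.4, 7.9]
gripper_width: 0.0388
grasp_force: 5.3
```

```bash
python3 - <<'E' 2>/dev/null
from turn import *
o=readout.get_obs();R=o['orientation'];p=o['position'];a=np.degrees(np.arctan2(R[1,0],R[0,0]))
print(o['gripper_width'],o['ft_force'],o['ft_torque'],o['joint_pos'].round());rows([119,123,127],p,a)
g=grab('side');show(g)
E
```

```text
0.038839067476821865 [-6.30013649  7.39349595  7.85205508] [1.79270218 1.19617548 0.16872608] [-30.  27.   6.  69.   0. 130.]
119 [-0.06, 0.03, 0.07] turn -0.63
123 [-0.02, 0.13, -0.06] turn 0.75
127 [-0.02, 0.13, -0.05] turn 0.76
-36 5 246 251 | -24 4 245 250 | -12 3 246 249 | 0 6 248 249 | 12 4 247 249 | 24 4 248 250 | 36 5 187 222 | 48 4 164 164 | 60 4 159 183 | 72 4 120 171 | 84 4 81 130 | 96 5 145 186 | 108 5 146 149 | 120 5 144 149 | 
pointer 3 86.57506799895265
green 5 -3.5
red 9 88.9
```

{"name": "apply_moves", "arguments": {
  "increments": [
    {"xyz": [-0.02, 0.12, -0.03], "turn": 0.3, "fingers": -0.1},
    {"xyz": [-0.02, 0.12, -0.03], "turn": 0.3, "fingers": -0.1},
    {"xyz": [0, 0, 0], "turn": 0, "fingers": -0.1}
  ]
}}

```text
t: 17.47
position: [0.5605, -0.25, 0.1876]
orientation: [[0.955, 0.295, -0.002], [0.295, -0.955, 0.011], [0.002, -0.011, -1.0]]
ft_force: [-8.9, 13.9, 12.6]
gripper_width: 0.0388
grasp_force: 8.2
```

```bash
python3 - <<'E' 2>/dev/null
from turn import *
o=readout.get_obs();R=o['orientation'];p=o['position'];a=np.degrees(np.arctan2(R[1,0],R[0,0]))
print(o['gripper_width'],o['ft_force'],o['joint_pos'].round());rows([119,123,127],p,a)
g=grab('side');show(g)
E
```

```text
0.03881679606967878 [-8.86762239 13.89743086 12.61011698] [-30.  27.   7.  70.   0. 133.]
119 [-0.02, -0.11, 0.15] turn -1.21
123 [-0.02, 0.13, -0.06] turn 0.75
127 [-0.02, 0.13, -0.05] turn 0.76
-36 5 246 250 | -24 4 246 250 | -12 3 247 250 | 0 6 247 249 | 12 4 247 249 | 24 4 248 250 | 36 5 184 215 | 48 4 163 164 | 60 4 165 195 | 72 4 153 203 | 84 4 95 123 | 96 5 145 187 | 108 5 147 153 | 120 5 144 147 | 
pointer 3 87.73591370670971
green 5 -3.5
red 8 87.9
```

{"name": "apply_moves", "arguments": {
  "increments": [
    {"xyz": [0, 0.1, -0.02], "turn": 0, "fingers": -0.1},
    {"xyz": [0, 0, 0], "turn": 0, "fingers": -0.1},
    {"xyz": [0, 0, 0], "turn": 0, "fingers": -0.1}
  ]
}}

```text
t: 17.77
position: [0.5608, -0.2509, 0.188]
orientation: [[0.955, 0.297, -0.002], [0.297, -0.955, 0.012], [0.002, -0.012, -1.0]]
ft_force: [-9.8, 14.9, 14.3]
gripper_width: 0.0381
grasp_force: 9.4
```

{"name": "apply_moves", "arguments": {
  "increments": [
    {"xyz": [0, -0.25, 0], "turn": 0, "fingers": 0.1},
    {"xyz": [0, -0.25, 0], "turn": 0, "fingers": 0.1},
    {"xyz": [0, 0, 0], "turn": 0, "fingers": 0.1},
    {"xyz": [0, 0, -0.3], "turn": 0, "fingers": 0.1},
    {"xyz": [0, 0, -0.6], "turn": 0, "fingers": 0.1},
    {"xyz": [0, 0, -0.8], "turn": 0, "fingers": 0.1},
    {"xyz": [0, 0, -0.8], "turn": 0, "fingers": 0.1},
    {"xyz": [0, 0, -0.8], "turn": 0, "fingers": 0.1},
    {"xyz": [0, 0, -0.8], "turn": 0, "fingers": -1},
    {"xyz": [0, 0, 0], "turn": 0, "fingers": -1}
  ]
}}

```text
t: 18.6
position: [0.5619, -0.2494, 0.273]
orientation: [[0.956, 0.292, 0.007], [0.292, -0.956, -0.004], [0.005, 0.006, -1.0]]
ft_force: [-0.3, -0.7, 0.5]
gripper_width: 0.0236
grasp_force: 0.0
```

```bash
cat > fin.py <<'E'
from turn import *
o=readout.get_obs();print(o['t'],o['position'].round(4),o['ft_force'].round(1),o['gripper_width'])
for n in('side','wrist','top'):
    f=grab(n);P=cloud(f);l=(P-G);c=np.stack([l@X,l@Y,l@A],-1)
    m=(np.hypot(c[...,0],c[...,1])<.062)&(abs(c[...,2])<.03)
    q=c[m];print(n,m.sum())
    if m.sum()>30:
        w=cv2.minAreaRect(q[:,:2].astype(np.float32)*1000);print(' rect X,Y mm',w,'height over G mm',(np.percentile(q[:,2],[50,80,95])*1000).round(1))
    if n!='top':show(f)
E
python3 fin.py 2>/dev/null; python3 -c "
from h import *
g=load('side');f=load('wrist');W=np.zeros((400,800,3),np.uint8);W[:,:400]=cv2.resize(g['image'][190:310,280:400],(400,400));W[:250,400:]=cv2.resize(f['image'],(400,250));cv2.imwrite('pics/shut.png',W[...,::-1])"
```

```text
18.6 [ 0.5619 -0.2494  0.273 ] [-0.3 -0.7  0.5] 0.02355461401855048
side 409
 rect X,Y mm ((-4.68736457824707, -0.6800193786621094), (112.36981964111328, 20.305830001831055), 81.69351196289062) height over G mm [ 3.4  9.2 10.3]
-36 5 246 250 | -24 4 245 250 | -12 3 247 250 | 0 6 247 249 | 12 4 237 245 | 24 4 162 179 | 36 5 164 171 | 48 4 241 246 | 60 4 237 247 | 72 4 133 179 | 84 4 80 103 | 96 5 138 184 | 108 5 176 222 | 120 5 248 251 | 
pointer 3 87.1140513710153
green 5 -3.5
red 8 87.9
wrist 2692
 rect X,Y mm ((-5.19150972366333, 2.5177764892578125), (110.32927703857422, 19.28681182861328), 83.27210998535156) height over G mm [5.8 8.7 9.4]
-36 38 140 162 | -24 39 129 141 | -12 38 130 215 | 0 38 213 247 | 12 41 212 248 | 24 39 247 252 | 36 40 248 252 | 48 45 232 251 | 60 45 189 243 | 72 47 37 139 | 84 50 28 97 | 96 52 155 174 | 108 56 160 230 | 120 55 196 245 | 
pointer 72 34.515485713075556
green 0 nan
red 62 87.4
top 0
```

View pics/shut.png

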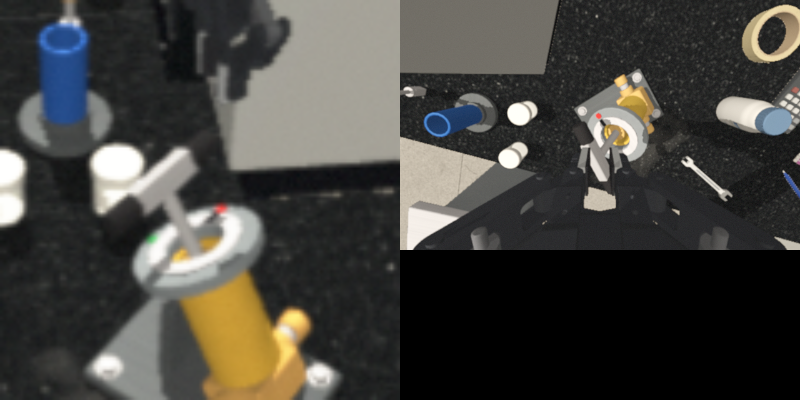

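The side crop shows the pointer at the red mark (218,210), the bar across the mouth, and the arm clear of it. The wrist view shows the empty stand and both jars standing. One last numerical check before handing in.

```bash
python3 - <<'E'
from turn import *
f=load('wrist');a,r=dial(f);V=f['image'].max(-1).astype(float)
k=(r>.025)&(r<.034)&(a>60)&(a<110)&(V<120);print('pointer',k.sum(),np.average(a[k],weights=120-V[k]).round(1))
h=cv2.cvtColor(f['image'],cv2.COLOR_RGB2HSV).astype(int);R=(r>.036)&(r<.05)&(h[...,1]>120)&((h[...,0]<8)|(h[...,0]>172))&(a>60)&(a<110);print('red',R.sum(),a[R].mean().round(1))
P=cloud(f)
for nm,c in(('jar_a',(.501,-.093)),('jar_b',(.399,-.09))):
    m=(np.hypot(P[...,0]-c[0],P[...,1]-c[1])<.05)&(P[...,2]>.048)&(P[...,2]<.065);print(nm,m.sum(),P[m].mean(0).round(3))
E
```

```text
pointer 47 85.5
red 53 87.5
jar_a 1028 [ 0.505 -0.096  0.053]
jar_b 825 [ 0.401 -0.093  0.053]
```

The pointer reads 85.5° against 87.5° for the red mark. That is within measuring error, but I'll nudge it once more to be sure of the stop.

{"name": "apply_moves", "arguments": {
  "increments": [
    {"xyz": [0, 0, 0], "turn": -0.9, "fingers": 0.15},
    {"xyz": [0, 0, 0], "turn": -0.9, "fingers": 0.15},
    {"xyz": [0, 0, 0], "turn": -0.9, "fingers": 0.15},
    {"xyz": [0, 0, 0], "turn": -0.9, "fingers": 0.15},
    {"xyz": [0, 0, 0.8], "turn": 0, "fingers": 0.15},
    {"xyz": [0, 0, 0.8], "turn": 0, "fingers": 0.15},
    {"xyz": [0, 0, 0.8], "turn": 0, "fingers": 0.15},
    {"xyz": [0, 0, 0.8], "turn": 0, "fingers": 0.15},
    {"xyz": [0, 0, 0.6], "turn": 0, "fingers": 0.15},
    {"xyz": [0, 0, 0.4], "turn": 0, "fingers": 0.15},
    {"xyz": [0, 0, 0], "turn": 0, "fingers": -0.1},
    {"xyz": [0, 0, 0], "turn": 0, "fingers": -0.1},
    {"xyz": [0, 0.2, 0], "turn": 0, "fingers": -0.1},
    {"xyz": [0, 0.2, 0], "turn": 0, "fingers": -0.1},
    {"xyz": [0, 0.15, 0], "turn": 0, "fingers": -0.1},
    {"xyz": [0, 0, 0], "turn": 0, "fingers": -0.1}
  ]
}}

```text
t: 20.08
position: [0.5643, -0.2432, 0.193]
orientation: [[0.816, 0.579, 0.004], [0.578, -0.815, 0.024], [0.017, -0.017, -1.0]]
ft_force: [-19.1, 37.9, 60.2]
gripper_width: 0.046
grasp_force: 35.5
```

{"name": "apply_moves", "arguments": {
  "increments": [
    {"xyz": [0, -0.3, 0], "turn": 0, "fingers": 0.3},
    {"xyz": [0, -0.25, -0.3], "turn": 0, "fingers": 0.3},
    {"xyz": [0, 0, 0], "turn": 0, "fingers": 0.3}
  ]
}}

```text
t: 20.33
position: [0.5593, -0.2455, 0.192]
orientation: [[0.818, 0.575, 0.001], [0.575, -0.818, 0.002], [0.002, -0.001, -1.0]]
ft_force: [-3.0, 6.7, 10.9]
gripper_width: 0.0554
grasp_force: 6.5
```

```bash
python3 fin.py 2>/dev/null; python3 -c "
from h import *
g=load('side');f=load('wrist');W=np.zeros((500,800,3),np.uint8);W[:400,:400]=cv2.resize(g['image'][190:310,280:400],(400,400));W[:,400:]=cv2.resize(f['image'][150:400,220:420],(400,500));cv2.imwrite('pics/n2.png',W[...,::-1])"
```

```text
20.3333 [ 0.5593 -0.2455  0.192 ] [-3.   6.7 10.9] 0.055377465080615786
side 492
 rect X,Y mm ((2.5849075317382812, 4.8419647216796875), (100.99641418457031, 76.4529800415039), 52.9406852722168) height over G mm [ 4.9 10.5 22.9]
-36 5 246 250 | -24 4 246 250 | -12 3 247 250 | 0 6 247 249 | 12 4 247 249 | 24 4 221 237 | 36 5 164 170 | 48 4 160 178 | 60 4 159 174 | 72 4 89 116 | 84 4 69 112 | 96 5 237 244 | 108 5 250 251 | 120 5 249 251 | 
pointer 4 85.0604370885267
green 4 -2.6
red 8 87.9
wrist 6853
 rect X,Y mm ((9.185693740844727, 31.76879119873047), (69.61690521240234, 71.5616226196289), 39.05252456665039) height over G mm [ 4.5  8.6 24.1]
-36 67 130 143 | -24 67 128 194 | -12 68 149 208 | 0 67 149 212 | 12 73 116 233 | 24 75 255 255 | 36 78 246 254 | 48 80 148 248 | 60 87 142 188 | 72 91 34 138 | 84 97 32 109 | 96 101 180 242 | 108 104 191 248 | 120 108 253 254 | 
pointer 76 85.78032771286233
green 0 nan
red 124 86.9
top 0
```

View pics/n2.png

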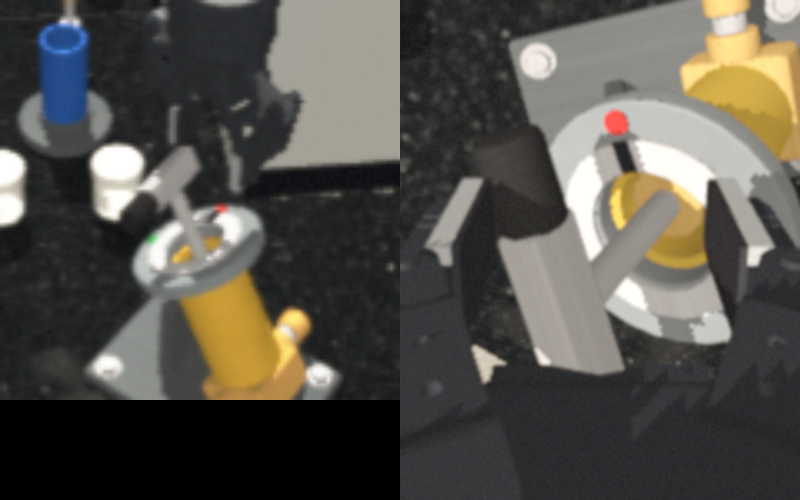

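```bash
python3 - <<'E'
import ptr
from ptr import *
f=load('wrist');h=cv2.cvtColor(f['image'],cv2.COLOR_RGB2HSV).astype(int);V=f['image'].max(-1).astype(float)
# local re-centring: dial ring's own centre from depth plane is ~mm; try small shifts of centre for sensitivity
M0=ptr.M.copy()
for dx,dy in((0,0),(.001,0),(-.001,0),(0,.001),(0,-.001)):
    ptr.M=M0+dx*X+dy*Y;a,r=dial(f)
    k=(r>.024)&(r<.036)&(a>70)&(a<100)&(V<100);pa=np.average(a[k],weights=100-V[k])
    ptr.M=ptr.M-.003*A;a2,r2=dial(f)
    R=(r2>.034)&(r2<.05)&(h[...,1]>120)&((h[...,0]<8)|(h[...,0]>172))&(a2>60)&(a2<110)
    print(dx,dy,'ptr',k.sum(),pa.round(2),'red',a2[R].mean().round(2),'r',r2[R].mean().round(4))
E
```

```text
0 0 ptr 91 85.57 red 84.57 r 0.0437
0.001 0 ptr 90 83.76 red 83.27 r 0.0438
-0.001 0 ptr 92 87.37 red 85.88 r 0.0436
0 0.001 ptr 100 85.35 red 84.44 r 0.0427
0 -0.001 ptr 81 85.73 red 84.69 r 0.0447
```

With the parallax corrected, the pointer (85.6°) sits at the red mark (84.6°), so the valve is shut. I'll withdraw.

{"name": "apply_moves", "arguments": {
  "increments": [
    {"xyz": [0, -0.2, 0], "turn": 0, "fingers": 0.4},
    {"xyz": [0, 0, 0], "turn": 0, "fingers": 0.4},
    {"xyz": [0, 0, -0.2], "turn": 0, "fingers": 0.4},
    {"xyz": [0, 0, -0.5], "turn": 0, "fingers": 0.4},
    {"xyz": [0, 0, -0.8], "turn": 0, "fingers": 0.4},
    {"xyz": [0, 0, -0.9], "turn": 0, "fingers": 0.4},
    {"xyz": [0, 0, -0.9], "turn": 0, "fingers": 0.4},
    {"xyz": [0, 0, -0.9], "turn": 0, "fingers": 0.4},
    {"xyz": [0, 0, -0.9], "turn": 0, "fingers": 0.4},
    {"xyz": [0, 0, 0], "turn": 0, "fingers": 0.4},
    {"xyz": [0, 0, 0], "turn": 0, "fingers": 0.4}
  ]
}}

```text
t: 21.4
position: [0.5585, -0.2455, 0.2941]
orientation: [[0.819, 0.573, 0.003], [0.573, -0.819, -0.002], [0.001, 0.003, -1.0]]
ft_force: [0.4, 0.4, -0.3]
gripper_width: 0.0599
grasp_force: 0.0
```

```bash
python3 fin.py 2>/dev/null
```

```text
21.4 [ 0.5585 -0.2455  0.2941] [ 0.4  0.4 -0.3] 0.05986201878858977
side 370
 rect X,Y mm ((-6.954726219177246, 3.4704360961914062), (20.810739517211914, 114.7423095703125), 3.509530544281006) height over G mm [ 3.9  9.5 11.3]
-36 5 246 250 | -24 4 245 250 | -12 3 246 249 | 0 6 247 249 | 12 4 245 248 | 24 4 164 189 | 36 5 163 165 | 48 4 152 161 | 60 4 141 149 | 72 4 92 115 | 84 4 94 156 | 96 5 246 247 | 108 5 251 251 | 120 5 249 251 | 
pointer 3 83.0702556815836
green 5 -3.5
red 8 87.9
wrist 2876
 rect X,Y mm ((-7.037582874298096, 4.841514587402344), (20.255807876586914, 111.38895416259766), 4.904494762420654) height over G mm [ 6.   9.  10.2]
-36 35 152 189 | -24 36 152 162 | -12 34 145 190 | 0 37 165 227 | 12 36 181 247 | 24 38 255 255 | 36 39 185 244 | 48 39 181 197 | 60 42 170 187 | 72 44 34 138 | 84 44 41 159 | 96 46 205 252 | 108 46 217 253 | 120 48 253 254 | 
pointer 30 84.37287175283042
green 0 nan
red 58 86.6
top 0
```

The nudge had let the loose key swing back about 12° within the socket's play; the stem hardly moved. I'll redo it properly, with the pads centred on the bar end as measured and lined up with it.

```bash
python3 - <<'E'
from turn import *
o=readout.get_obs();R=o['orientation'];a=np.degrees(np.arctan2(R[1,0],R[0,0]));p=o['position']
for th in(86,):
    t=np.radians(th);q=G+(-7*X+4.2*Y)*.001+.036*(-X*np.cos(t)+Y*np.sin(t))+[0,0,-.018]
    u=(a-az(th))/5;R2=Rz(az(th));print('turn',u,'units after turn',(R2.T@(q-p)/.02).round(2),q.round(4),az(th))
# direct check: rubber end's points in world
P=cloud(load('wrist'));l=P-G;c=np.stack([l@X,l@Y,l@A],-1);m=(np.hypot(c[...,0],c[...,1])<.065)&(abs(c[...,2])<.03)&(c[...,1]>.03)
print('end centroid',P[m].mean(0).round(4),m.sum())
E
```

```text
turn -3.5686631167246334 units after turn [ 0.27 -1.05  5.92] [ 0.5435 -0.2276  0.1731] 52.83326376562222
end centroid [ 0.5478 -0.2238  0.1953] 808
```

{"name": "apply_moves", "arguments": {
  "increments": [
    {"xyz": [0, 0, 0], "turn": -0.9, "fingers": 0.1},
    {"xyz": [0, 0, 0], "turn": -0.9, "fingers": 0.1},
    {"xyz": [0, 0, 0], "turn": -0.9, "fingers": 0.1},
    {"xyz": [0, 0, 0], "turn": -0.87, "fingers": 0.1},
    {"xyz": [0.13, -0.5, 0], "turn": 0, "fingers": 0.1},
    {"xyz": [0.14, -0.55, 0], "turn": 0, "fingers": 0.1},
    {"xyz": [0, 0, 0.8], "turn": 0, "fingers": 0.1},
    {"xyz": [0, 0, 0.9], "turn": 0, "fingers": 0.1},
    {"xyz": [0, 0, 0.9], "turn": 0, "fingers": 0.1},
    {"xyz": [0, 0, 0.9], "turn": 0, "fingers": 0.1},
    {"xyz": [0, 0, 0.4], "turn": 0, "fingers": 0.1},
    {"xyz": [0, 0, 0], "turn": 0, "fingers": 0.1}
  ]
}}

```text
t: 22.55
position: [0.542, -0.2265, 0.2116]
orientation: [[0.604, 0.797, -0.006], [0.797, -0.604, 0.003], [-0.001, -0.006, -1.0]]
ft_force: [-0.6, -1.2, -0.7]
gripper_width: 0.0469
grasp_force: 0.0
```

```bash
python3 go.py .5435 -.2276 .173; python3 - <<'E'
from turn import *
o=readout.get_obs();f=grab('wrist');P=cloud(f);l=(P-o['position'])@o['orientation']
h=-l[...,2]
for x0 in(-.03,-.01,.01):   # bar's and fingers' y positions near the tip, in the tool frame
    m=(l[...,0]>x0)&(l[...,0]<x0+.01)&(h>.008)&(h<.035)&(abs(l[...,1])<.05);q=np.sort(l[m][:,1]);print(x0,len(q),np.percentile(q,[1,25,50,75,99]).round(4) if len(q)>20 else '')
E
```

```text
t 22.55 pos [ 0.542  -0.2265  0.2116] xaz 52.85 w 0.0469 F [-0.6 -1.2 -0.7] j [-29.  24.   5.  72.   0.  98.]
units [0.   0.1  1.93]
-0.03 0 
-0.01 430 [-0.0239 -0.0236  0.0229  0.0233  0.0235]
0.01 800 [-0.03   -0.0268  0.0231  0.0263  0.0297]
```

{"name": "apply_moves", "arguments": {
  "increments": [
    {"xyz": [0, 0.05, 0.3], "turn": 0, "fingers": 0.1},
    {"xyz": [0, 0.05, 0.4], "turn": 0, "fingers": 0.1},
    {"xyz": [0, 0, 0.4], "turn": 0, "fingers": 0.1},
    {"xyz": [0, 0, 0.4], "turn": 0, "fingers": 0.1},
    {"xyz": [0, 0, 0.4], "turn": 0, "fingers": 0.1},
    {"xyz": [0, 0, 0], "turn": 0, "fingers": -0.1},
    {"xyz": [0, 0, 0], "turn": 0, "fingers": -0.1}
  ]
}}

```text
t: 23.18
position: [0.5451, -0.2285, 0.1761]
orientation: [[0.604, 0.797, -0.001], [0.797, -0.604, 0.001], [-0.0, -0.002, -1.0]]
ft_force: [0.7, 0.1, -0.0]
gripper_width: 0.0382
grasp_force: 0.0
```

```bash
python3 - <<'E'
from turn import *
o=readout.get_obs();a=52.85
def rw(ths):
    p=Q(86,.040);aa=az(86)
    for t in ths: q=Q(t,.040);print(t,(Rz(aa).T@(q-p)/.02).round(2),round((aa-az(t))/5,2));p,aa=q,az(t)
rw(range(90,112,4))
print(o['position'],o['ft_force'],o['gripper_width'])
E
```

```text
90 [-0.    0.12 -0.07] 0.71
94 [-0.    0.12 -0.07] 0.71
98 [-0.01  0.12 -0.07] 0.71
102 [-0.01  0.12 -0.06] 0.71
106 [-0.01  0.12 -0.06] 0.72
110 [-0.01  0.12 -0.06] 0.72
[ 0.54506599 -0.22847999  0.17606325] [ 0.6615385   0.11562836 -0.03972404] 0.03823684803628582
```

{"name": "apply_moves", "arguments": {
  "increments": [
    {"xyz": [0, 0.12, -0.05], "turn": 0.7, "fingers": -0.1},
    {"xyz": [0, 0.12, -0.05], "turn": 0.7, "fingers": -0.1},
    {"xyz": [0, 0.12, -0.05], "turn": 0.7, "fingers": -0.1},
    {"xyz": [0, 0.12, -0.05], "turn": 0.7, "fingers": -0.1},
    {"xyz": [0, 0.12, -0.05], "turn": 0.6, "fingers": -0.1},
    {"xyz": [0, 0.12, -0.05], "turn": 0.5, "fingers": -0.1},
    {"xyz": [0, 0, 0], "turn": 0, "fingers": -0.1}
  ]
}}

```text
t: 23.77
position: [0.5561, -0.2391, 0.1837]
orientation: [[0.836, 0.549, 0.001], [0.549, -0.836, 0.0], [0.001, 0.001, -1.0]]
ft_force: [0.1, 1.3, 1.2]
gripper_width: 0.0383
grasp_force: 0.8
```

{"name": "apply_moves", "arguments": {
  "increments": [
    {"xyz": [0, 0.12, -0.04], "turn": 0.3, "fingers": -0.1},
    {"xyz": [0, 0, 0], "turn": 0, "fingers": -0.1}
  ]
}}

```text
t: 23.93
position: [0.5572, -0.2412, 0.1841]
orientation: [[0.85, 0.527, 0.001], [0.527, -0.85, -0.0], [0.0, 0.0, -1.0]]
ft_force: [0.0, 1.7, 1.7]
gripper_width: 0.0385
grasp_force: 0.8
```

{"name": "apply_moves", "arguments": {
  "increments": [
    {"xyz": [0, 0.12, -0.04], "turn": 0.4, "fingers": -0.1},
    {"xyz": [0, 0.12, -0.04], "turn": 0.4, "fingers": -0.1},
    {"xyz": [0, 0.12, -0.04], "turn": 0.4, "fingers": -0.1},
    {"xyz": [0, 0, 0], "turn": 0, "fingers": -0.1}
  ]
}}

```text
t: 24.27
position: [0.5604, -0.2471, 0.1863]
orientation: [[0.9, 0.436, -0.0], [0.436, -0.9, 0.001], [0.0, -0.001, -1.0]]
ft_force: [-2.1, 2.7, 2.2]
gripper_width: 0.0381
grasp_force: 1.6
```

{"name": "apply_moves", "arguments": {
  "increments": [
    {"xyz": [0, 0.12, -0.02], "turn": 0.2, "fingers": -0.1},
    {"xyz": [0, 0, 0], "turn": 0, "fingers": -0.1}
  ]
}}

```text
t: 24.43
position: [0.5608, -0.2481, 0.1867]
orientation: [[0.907, 0.421, -0.001], [0.421, -0.907, 0.003], [0.0, -0.003, -1.0]]
ft_force: [-3.9, 5.2, 6.4]
gripper_width: 0.0383
grasp_force: 3.4
```

{"name": "apply_moves", "arguments": {
  "increments": [
    {"xyz": [0, 0.12, -0.02], "turn": 0.1, "fingers": -0.1},
    {"xyz": [0, 0.12, -0.02], "turn": 0.1, "fingers": -0.1},
    {"xyz": [0, 0.12, -0.02], "turn": 0, "fingers": -0.1},
    {"xyz": [0, 0, 0], "turn": 0, "fingers": -0.1}
  ]
}}

```text
t: 24.77
position: [0.5618, -0.2511, 0.1881]
orientation: [[0.913, 0.407, -0.004], [0.407, -0.913, 0.009], [-0.0, -0.01, -1.0]]
ft_force: [-8.8, 13.0, 12.5]
gripper_width: 0.0384
grasp_force: 8.5
```

```bash
python3 fin.py 2>/dev/null | grep -v '|'
```

```text
24.7667 [ 0.5618 -0.2511  0.1881] [-8.8 13.  12.5] 0.038416983267918495
side 557
 rect X,Y mm ((25.93850326538086, -0.624481201171875), (106.82434844970703, 69.98522186279297), 88.437744140625) height over G mm [ 4.8 10.8 23.6]
pointer 3 87.45780718585682
green 4 -2.6
red 8 87.9
wrist 7711
 rect X,Y mm ((14.449514389038086, 29.118831634521484), (63.94961166381836, 61.094844818115234), 40.06003952026367) height over G mm [ 5.3  8.6 24.1]
pointer 560 37.71792089961011
green 0 nan
red 119 87.8
top 0
```

{"name": "apply_moves", "arguments": {
  "increments": [
    {"xyz": [0, -0.2, 0], "turn": 0, "fingers": 0.1},
    {"xyz": [0, -0.2, 0], "turn": 0, "fingers": 0.1},
    {"xyz": [0, 0, 0], "turn": 0, "fingers": 0.1},
    {"xyz": [0, 0, -0.3], "turn": 0, "fingers": 0.1},
    {"xyz": [0, 0, -0.6], "turn": 0, "fingers": 0.1},
    {"xyz": [0, 0, -0.8], "turn": 0, "fingers": 0.1},
    {"xyz": [0, 0, -0.8], "turn": 0, "fingers": 0.1},
    {"xyz": [0, 0, -0.8], "turn": 0, "fingers": 0.1},
    {"xyz": [0, 0, -0.8], "turn": 0, "fingers": 0.1},
    {"xyz": [0, 0, -0.8], "turn": 0, "fingers": 0.1},
    {"xyz": [0, 0, 0], "turn": 0, "fingers": 0.1},
    {"xyz": [0, 0, 0], "turn": 0, "fingers": 0.1}
  ]
}}

```text
t: 25.92
position: [0.5624, -0.2497, 0.2867]
orientation: [[0.915, 0.404, 0.003], [0.404, -0.915, -0.002], [0.002, 0.003, -1.0]]
ft_force: [0.6, 0.4, -1.1]
gripper_width: 0.0473
grasp_force: 0.0
```

```bash
python3 fin.py 2>/dev/null | grep -v '|'; python3 - <<'E'
import ptr
from ptr import *
f=load('wrist');h=cv2.cvtColor(f['image'],cv2.COLOR_RGB2HSV).astype(int);V=f['image'].max(-1).astype(float)
a,r=dial(f);k=(r>.024)&(r<.036)&(a>70)&(a<105)&(V<100);ptr.M=ptr.M-.003*A;a2,r2=dial(f)
R=(r2>.034)&(r2<.05)&(h[...,1]>120)&((h[...,0]<8)|(h[...,0]>172))&(a2>60)&(a2<110)
print('ptr',np.average(a[k],weights=100-V[k]),'red',a2[R].mean())
E
```

```text
25.9167 [ 0.5624 -0.2497  0.2867] [ 0.6  0.4 -1.1] 0.04725996290344609
side 408
 rect X,Y mm ((-5.3474626541137695, -0.9158134460449219), (114.000244140625, 20.498003005981445), 80.9659652709961) height over G mm [ 3.   9.2 10.4]
pointer 3 86.93306928753395
green 5 -1.4
red 8 87.9
wrist 2883
 rect X,Y mm ((-5.746024131774902, 0.5467987060546875), (112.24554443359375, 19.509761810302734), 82.30184173583984) height over G mm [6.2 8.7 9.4]
pointer 41 85.34559434361732
green 0 nan
red 57 87.2
top 0
ptr 85.4204473356652 red 84.59590892223721
```

The pointer is on red, the bar is at its home height, and the gripper is clear. Handing in.

```bash
python3 -c "
from workcell import sign_off;print(sign_off())"
```

```text
the job is handed in; nothing more can be done
None
```

The job is handed in at about 26 s: the valve is turned to its stop with the pointer on red, and the key is left fully home in the shaft. One thing could count against it: in a mis-placed second nudge a fingertip probably landed on the key's bar, and about 74 N was measured at the wrist, under the 120 N limit.

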